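Pack corner guards on the docked saddle

ROBOT

A 7-joint arm with a two-finger parallel gripper is mounted at the origin on the work surface. World frame = base frame: x ahead of the robot, y to its left, z up, the work surface at z = 0. Lengths are in m, angles in rad, forces in N, time in s.
With the tool pointing down it reaches from about 0.4 to 0.875 m from the base axis. Payload 19.3 kg.
Tool frame: the origin (TCP) lies midway between the tips of the shut fingers; the grasp point (between the pads) lies bot.tcp_to_grasp behind it (bot.tcp_to_grasp is the distance from the TCP to the grasp point, in m); z points along the fingers, y is the line along which they close (so a half turn about z gives the same grasp; the last joint's range is limited). The gripper opens to 85 mm and grips with 20 to 120 N. Pads are 22 mm wide; open, the fingers measure 114 mm over their backs; the gripper's body (76 mm by 85 mm) begins 54 mm behind the grasp point. The pads swing forward as they close: fully open they stand 13 mm farther back than shut.
Start: joints at [-1.204, 0.521, -0.036, 1.599, 0.021, 1.021, -0.113], TCP at [0.264, 0.566, 0.231] pointing down, gripper open.
Joint ranges: [-2.91, 2.91], [-0.3, 2.13], [-1.5, 1.42], [0.17, 2.43], [-1.26, 4.41], [0.16, 1.93], [-2.52, 2.52]. Speed limits (rad/s): [1.89, 1.89, 2.39, 2.39, 3.01, 3.01, 3.01].

INTERFACE

Orientations are given as [roll, pitch, yaw] about the fixed x, y, z axes, in that order (R = Rz(yaw) Ry(pitch) Rx(roll)).
In Python, from workcell import observe, imaging, bot gives the robot as it stands.
- The arm moves only by the tool send_rows, never from a script. Its argument "plan" is text: rows parted by semicolons, each of 7 numbers parted by spaces: the shift along the tool's x, y, z in m, then the turn, a rotation vector about the tool's x, y, z in degrees, then the finger opening in m, from 0 to 0.0854. In form: dx dy dz rx ry rz claw; .... A call has 1 to 10 rows; each row is the pose to reach, as a shift and turn from the pose commanded when the call began, along the tool's axes at that moment; what a row does not reach only later rows make up. A row lasts 1/12 s, in which the tool goes at most 41.7 mm and 7.16 degrees, less where a joint would pass 70% of its speed; a pose out of reach is approached as far as the arm can. A call with a gripper value outside its range is refused whole. The fingers move at their own pace and stop on an object; "grip_force" is the grip in N (left out, the last holds). Time passes only in rows, so rows that repeat a pose let the fingers close. It gives the time, the measured TCP pose, the force, the opening and the grip force at its end, in the units of the state.
- observe(): the state, without advancing time (a new reading comes with each control period).
- imaging.grab_frame(name): name is "scene" or "side" or "wrist"; returns a dict with "color" (480x640x3 uint8, red, green, blue), "fx", "fy", "cx", "cy" (pixels), "dist_coeffs" ([k1, k2, p1, p2, k3] as OpenCV has them; the pictures are not rectified), "eye" and "orientation" of the camera in the world; the wrist camera has in their place "tool_from_camera" (4x4, takes a point from camera to tool coordinates, whose origin is the TCP and whose axes are the flange's). Camera axes: x right, y down, z forward; pixel columns grow to the right and rows downward; lengths in m; the calibration is good to about 2 mm. A picture is of the moment at which its call begins: read the wrist's pose just before it. There is no depth.
- bot.job_done(): hands the job in; it is judged then, once.
The state is a dict: "clock": time; "qpos": joint angles; "qd": joint speeds; "joint_efforts": joint torques, N m; "position": TCP position; "tool_rot": TCP orientation; "force": force on the tool from outside, world axes, zero at the start; "moment": the same for the moment, N m; "grip_width": finger opening in m; "finger_force": force on a finger pad.
Only numpy, scipy, OpenCV 4.12 (cv2) and the standard library are available. Lean on these libraries where they do the work, as an engineer would, in place of code of your own. Each camera call takes 0.05 s, during which the arm holds its last target. There are 200 camera calls.

TASK

Pack away the picture-frame corner guards. Swing the red hold-down bar up until it stands about upright, slide the wooden saddle out along the rails, keeping it on the table, until its tail is well clear of the bar, and nest every corner guard on the table ridge up over the saddle between its stakes, one snugly on another, with legs in line, ends even and centred along the saddle. Then slide the loaded saddle fully home against the back stop and swing the bar right down again, without shoving, lifting or tipping the other things on the table.

Things in the scene. Friction and masses are not known exactly. Their poses are not given: they have to be found in the camera images.
- guard0: Pink corner guard, a roof-like angle: two 40 mm legs at 90 degrees, 8 mm thick, 110 long, 34 high, 57 wide, about 90 g; each foot ends in a square lip with an upright outer face 9 mm high, to grip across the feet. Origin midway between the feet at foot level; x along the ridge (either way is the same), z up through it. Starts ridge up on the table. None if absent (3 or 4 present, alike but for colour).
- guard1: Yellow corner guard, a roof-like angle: two 40 mm legs at 90 degrees, 8 mm thick, 110 long, 34 high, 57 wide, about 90 g; each foot ends in a square lip with an upright outer face 9 mm high, to grip across the feet. Origin midway between the feet at foot level; x along the ridge (either way is the same), z up through it. Starts ridge up on the table. None if absent (3 or 4 present, alike but for colour).
- guard2: Green corner guard, a roof-like angle: two 40 mm legs at 90 degrees, 8 mm thick, 110 long, 34 high, 57 wide, about 90 g; each foot ends in a square lip with an upright outer face 9 mm high, to grip across the feet. Origin midway between the feet at foot level; x along the ridge (either way is the same), z up through it. Starts ridge up on the table. None if absent (3 or 4 present, alike but for colour).
- guard3: Violet corner guard, a roof-like angle: two 40 mm legs at 90 degrees, 8 mm thick, 110 long, 34 high, 57 wide, about 90 g; each foot ends in a square lip with an upright outer face 9 mm high, to grip across the feet. Origin midway between the feet at foot level; x along the ridge (either way is the same), z up through it. Starts ridge up on the table. None if absent (3 or 4 present, alike but for colour).
- carrier: The saddle: loose wooden sled, about 0.45 kg. Board 222 x 86 x 14 mm (x -100 to 122), white 45-degree roof ridge along x (x -60 to 60, apex z 42.6). Origin on the table under the ridge's middle; x to the tail, z up. First guard's feet sit at z 20, each further one 11.3 mm higher. Four 8 mm stakes to z 80 at x +-46, y +-37.5 flank the guards with 5 mm play each side; middle of each side is open.
- saddle_grip (a point): Top centre of the saddle's dark upright grip block (on the saddle at x = -85, z = 66 mm): 30 mm (saddle x) by 20 mm (saddle y), rising from the board at 14 mm to 66 mm.
- keeper (a point): Top centre of the dark keeper block on the saddle's tail (saddle x = 105, z = 40 mm): 10 mm in x, 30 mm in y. With the saddle home it stands behind the lowered bar, 8 mm from it, and stops the saddle from being drawn out.
- dock: Fixed dock. Origin on the table where the saddle's origin is when home; x points to the back stop, so the saddle slides out along -x; z up. Rails 10 mm high at y = +-45 to 55, x -60 to 95 (2 mm play each side). Back stop 14 mm high, face at x = 122, y -85 to 15. The red bar crosses at x = 78 to 92 and rests on a block at y = 55 to 67. Drawn 50 mm out, the tail is clear of the bar.
- bar (a joint): Angle of the red hold-down bar: 0 down (level, 18 to 32 mm above the table), 1.57 upright, stop at 1.75 rad. Hinge axis parallel to the dock's x at dock y = -75, z = 25 mm; stiff, stays where it is left; about 3 N at the grip moves it.
- bar_grip (a point): Middle of the black round grip at the bar's free end, 160 mm from the hinge axis: 16 mm diameter, parallel to that axis, standing out from the bar's back side (dock x 92 to 150, this point 123; lowered at dock y = 85, z = 25 mm). Can be pinched from above across the dock's y; it turns in the fingers as the bar swings up and over towards dock -y.
- bottle: Bystander: clear bottle, blue cap, 60 mm diameter, 150 mm tall; origin under its centre.
- cup: Bystander: black cup, 76 mm diameter, 85 mm tall; origin under its centre.
- bowl: Bystander: blue bowl, 80 mm diameter, 40 mm tall; origin under its centre.
- brush: Bystander: brush lying on the table, along its x.
- spool: Bystander: wooden spool, 44 mm diameter, 50 mm tall; origin under its centre.
- jar: Bystander: amber jar, 52 mm diameter, 65 mm tall; origin under its centre.
- block: Bystander: cork block, 100 x 60 x 25 mm; origin under its centre.
Things that resemble listed ones, but are neither listed nor needed, are in the scene too. There is more than one size of the guard0; the one meant has the size given above.

How it is judged:
By the outcome, as a careful person would: the job done as asked, in the order asked, and still so for the second after the job is handed in, with the robot touching nothing.
Of guard0, guard1, guard2, guard3 only 3 to 4 are there at a start; the rules pass over those that are not, and their reading is None.
At some moment in a run one of guard0, guard1, guard2, guard3 may be knocked a few centimetres aside while the robot is not near it.
Once in a run the grip may slacken for a moment while it holds something.
It also fails if it takes over 210 s, if anything falls off the work surface, if the arm or the gripper's body presses on something with over 40 N, if the wrist force passes 120 N, or if a joint passes its speed limit or range.

## Working session

There is one attempt and no reset: what is moved stays moved. The work goes in short steps, Python scripts to look and compute and a tool call to move; the robot and the scene stay as the last step left them, time stands still between calls to the robot, and variables do not carry over. Pictures are saved under pics/ and viewed, at most 17 in all, crops included, and the job is handed in when it is done.

Besides the shell and the picture viewer there is one more tool, called after "Call:" as name(argument=value, ...), one argument or row to a line, values as JSON. send_rows: Moves the arm, as the interface text tells. Its arguments: {"type":"object","properties":{"plan":{"type":"string"},"grip_force":{"type":"number"}},"required":["plan"]}

```bash
ls; mkdir -p pics; cat > h.py <<'E'
from workcell import observe, imaging, bot
import numpy as np, cv2, json
from scipy.spatial.transform import Rotation as R
def save(name,fn):
    s=observe(); f=imaging.grab_frame(name); cv2.imwrite('pics/'+fn,f['color'][:,:,::-1])
    return s,f
E
python3 - <<'E'
from h import *
s=observe(); print(s, bot.tcp_to_grasp)
import pickle
for n in ['scene','side','wrist']:
    s,f=save(n,n+'0.png'); 
    print({k:v for k,v in f.items() if k!='color'})
    pickle.dump((s,f),open(n+'0.pkl','wb'))
E
```

```text
pics
{'clock': 0.0, 'qpos': array([-1.20421164,  0.52203204, -0.03633378,  1.59997585,  0.02117003,
        1.0210862 , -0.11283184]), 'qd': array([-1.35067120e-03,  9.38243927e-04,  5.07480231e-04, -1.78991366e-03,
        1.48906255e-04,  8.01201911e-05, -1.17793783e-03]), 'joint_efforts': array([ 6.16527559e-04, -9.27101541e+01,  1.98100895e+00, -3.69941676e+01,
        1.80198450e-02,  7.83811585e-03, -1.86190562e-05]), 'position': array([0.2642778 , 0.5660217 , 0.23072593]), 'tool_rot': array([-3.14047584e+00,  4.99448329e-05,  2.70475547e+00]), 'force': array([-0.20239758, -0.01691761, -0.15602297]), 'moment': array([0.00250341, 0.04974154, 0.00507833]), 'finger_force': 0.0, 'grip_width': 0.08533588161314173} 0.0187
{'fx': 534.9609195855261, 'fy': 534.9609195855261, 'cx': 318.5163354909393, 'cy': 239.63105675941875, 'dist_coeffs': array([-0.13130106,  0.        ,  0.        ,  0.        ,  0.        ]), 'eye': array([ 1.57630773, -0.1823102 ,  0.78382373]), 'orientation': array([-2.17133716,  0.01923619,  1.42805765])}
{'fx': 586.5778703390928, 'fy': 586.5778703390928, 'cx': 320.1253620201983, 'cy': 246.0225928926884, 'dist_coeffs': array([0.00372788, 0.        , 0.        , 0.        , 0.        ]), 'eye': array([ 0.03203132, -0.88183331,  1.04553043]), 'orientation': array([-2.34321944, -0.00714828, -0.56135024])}
{'fx': 420.53500181806766, 'fy': 420.53500181806766, 'cx': 327.8708345359919, 'cy': 243.12887133439276, 'dist_coeffs': array([-0.04956829,  0.        ,  0.        ,  0.        ,  0.        ]), 'tool_from_camera': array([[-5.91597520e-04, -9.62099520e-01, -2.72697936e-01,
         6.92090592e-02],
       [ 9.99999780e-01, -6.51222716e-04,  1.28140584e-04,
         6.89369220e-04],
       [-3.00871085e-04, -2.72697800e-01,  9.62099693e-01,
        -1.43071904e-01],
       [ 0.00000000e+00,  0.00000000e+00,  0.00000000e+00,
         1.00000000e+00]])}
```

View pics/scene0.png

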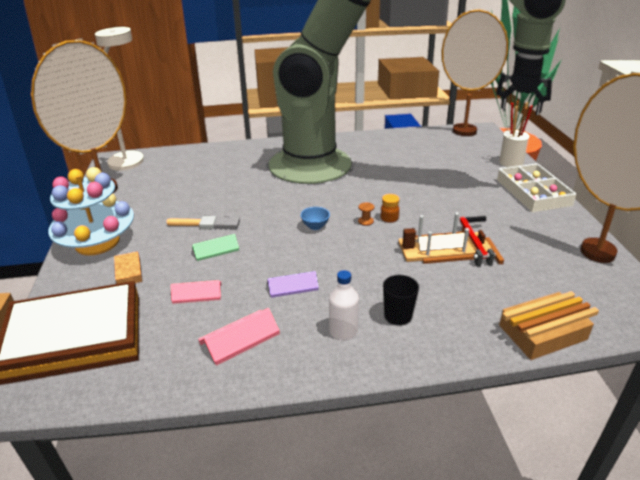

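View pics/side0.png

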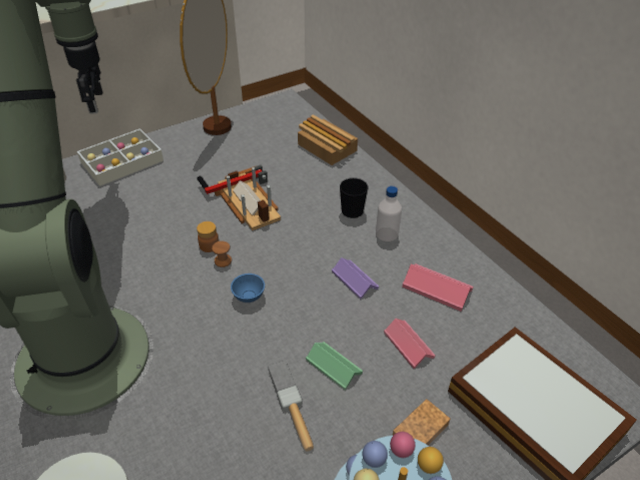

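The scene picture shows three candidates by colour: green at (215,246), pink small at (195,291), violet at (292,284), plus a larger pink one at (240,335) that looks like an oversized decoy; no yellow guard. The dock is at about (455,240) with the bar down. I'll fit silhouettes and zoom in on the dock.

```bash
cat >> h.py <<'E'
def campose(s,f):
    if 'eye' in f: return R.from_euler('xyz',f['orientation']).as_matrix(), np.array(f['eye'])
    T=np.eye(4);T[:3,:3]=R.from_euler('xyz',s['tool_rot']).as_matrix();T[:3,3]=s['position']
    M=T@f['tool_from_camera']; return M[:3,:3],M[:3,3]
def proj(s,f,P):
    Rm,t=campose(s,f); K=np.array([[f['fx'],0,f['cx']],[0,f['fy'],f['cy']],[0,0,1.]])
    rv=cv2.Rodrigues(Rm.T)[0]
    return cv2.projectPoints(np.asarray(P,float).reshape(-1,1,3),rv,-Rm.T@t,K,f['dist_coeffs'])[0][:,0]
def ray(s,f,uv,z=0):
    Rm,t=campose(s,f); K=np.array([[f['fx'],0,f['cx']],[0,f['fy'],f['cy']],[0,0,1.]])
    p=cv2.undistortPoints(np.array([[uv]],float),K,f['dist_coeffs'])[0,0]
    d=Rm@np.array([p[0],p[1],1]); return t+d*(z-t[2])/d[2]
HUE={'pink':(170,180),'green':(50,75),'violet':(125,140)}
def mask(f,c,near=None):
    h=cv2.cvtColor(f['color'],cv2.COLOR_RGB2HSV); lo,hi=HUE[c]
    m=((h[...,0]>=lo)&(h[...,0]<=hi)&(h[...,1]>70)&(h[...,2]>60)).astype(np.uint8)
    n,l,st,ce=cv2.connectedComponentsWithStats(m)
    if near is None: k=1+np.argmax(st[1:,4])
    else: k=1+np.argmin(np.hypot(*(ce[1:]-near).T)+1e4*(st[1:,4]<60))
    return (l==k).astype(np.uint8), ce[k]
def gpts(x,y,a,z0=0,L=.11):
    P=np.array([[sx*L/2,yy,zz] for sx in(-1,1) for yy,zz in((-.0285,0),(.0285,0),(-.0285,.009),(.0285,.009),(0,.034))])
    c,s=np.cos(a),np.sin(a); return P@np.array([[c,s,0],[-s,c,0],[0,0,1]])+[x,y,z0]
from scipy.optimize import minimize
def fit(views,x0,z0=0):
    def cost(p):
        e=0
        for s,f,m in views:
            S=4; hull=cv2.convexHull(proj(s,f,gpts(p[0],p[1],p[2],z0)).astype(np.float32))
            im=np.zeros((m.shape[0]*S,m.shape[1]*S),np.uint8); cv2.fillConvexPoly(im,np.round(hull*S+S/2-.5).astype(np.int32),255)
            im=cv2.resize(im,m.shape[::-1],interpolation=cv2.INTER_AREA)/255.
            e+=np.abs(im-m).sum()/m.sum()
        return e
    best=None
    for a in ([x0[2]] if len(x0)>2 else np.arange(0,np.pi,np.pi/6)):
        r=minimize(cost,[x0[0],x0[1],a],method='Nelder-Mead',options=dict(initial_simplex=[[x0[0],x0[1],a],[x0[0]+.015,x0[1],a],[x0[0],x0[1]+.015,a],[x0[0],x0[1],a+.25]],xatol=1e-4,fatol=1e-4))
        if best is None or r.fun<best.fun: best=r
    return best.x,best.fun
E
python3 - <<'E'
from h import *
import pickle
A=pickle.load(open('scene0.pkl','rb'));B=pickle.load(open('side0.pkl','rb'))
px={'green':((215,246),(334,363)),'pink':((195,291),(409,342)),'violet':((292,284),(354,278)),'pinkbig':((240,335),(437,286))}
for n,(a,b) in px.items():
    c=n[:4] if n.startswith('pink') else n
    ma,ca=mask(A[1],c,a);mb,cb=mask(B[1],c,b)
    x0=ray(*A,ca,.015); print(n,ca.round(),cb.round(),ma.sum(),mb.sum(),x0.round(3),ray(*B,cb,.015).round(3))
    r=fit([(*A,ma),(*B,mb)],x0[:2]);print(r[0].round(4),round(r[1],3))
for n,p in {'bottle':(343,335),'cup':(400,318),'bowl':(315,228),'spool':(366,222),'jar':(390,219),'cork':(128,270)}.items(): print(n,ray(*A,p,0).round(3)[:2])
a=cv2.resize(A[1]['color'][200:275,385:515],(800,462),interpolation=cv2.INTER_CUBIC)
cv2.imwrite('pics/dockA.png',a[:,:,::-1])
b=cv2.resize(B[1]['color'][155:240,185:295],None,fx=7,fy=7,interpolation=cv2.INTER_CUBIC)
cv2.imwrite('pics/dockB.png',b[:,:,::-1])
E
```

```text
green [217. 253.] [335. 362.] 100 548 [ 0.479 -0.294  0.015] [ 0.443 -0.301  0.015]
[ 0.4512 -0.2898  2.3864] 8.303
pink [195. 292.] [408. 342.] 954 1175 [ 0.621 -0.341  0.015] [ 0.604 -0.341  0.015]
[ 0.6093 -0.3403  1.5338] 0.167
violet [294. 291.] [355. 276.] 128 6 [ 0.656 -0.121  0.015] [ 0.617 -0.12   0.015]
[ 0.1384  2.2816 -9.3219] 2.0
pinkbig [240. 336.] [437. 286.] 2250 1732 [ 0.778 -0.244  0.015] [ 0.762 -0.25   0.015]
[ 0.7748 -0.2572  1.9749] 0.823
bottle [ 0.794 -0.034]
cup [0.764 0.095]
bowl [ 0.385 -0.036]
spool [0.379 0.105]
jar [0.375 0.173]
cork [ 0.492 -0.516]
```

View pics/dockA.png

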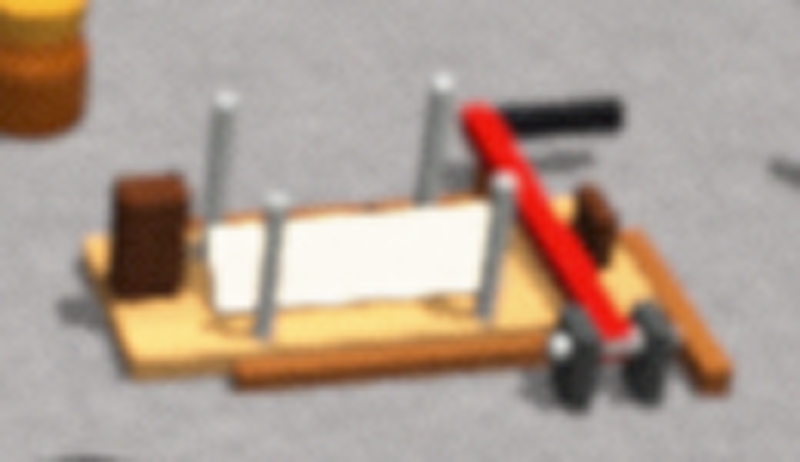

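View pics/dockB.png

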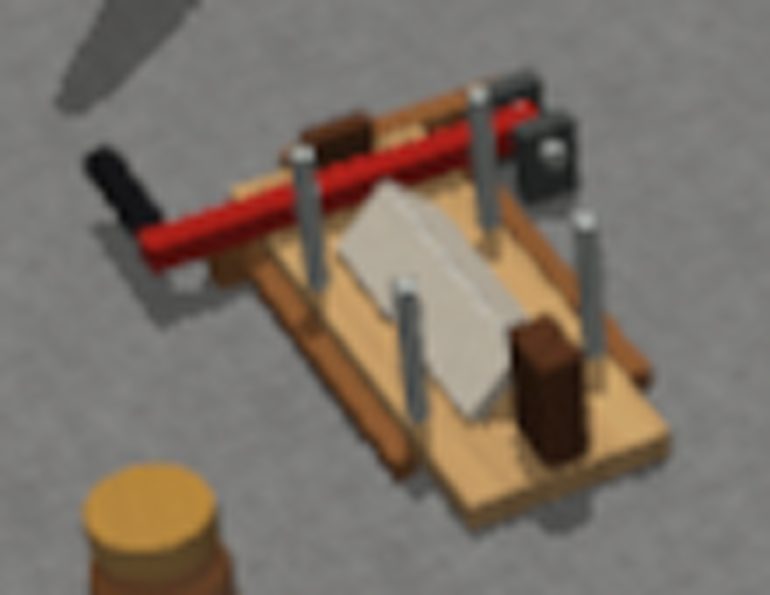

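Dock crops: bar is down over the tail, hinge near the scene camera; stake tops in crop A (225,100), (442,83), (278,200), (505,182), in crop B (407,287), (303,155), (585,220), (480,95).

```bash
python3 - <<'E'
from h import *
import pickle
from scipy.optimize import least_squares
A=pickle.load(open('scene0.pkl','rb'));B=pickle.load(open('side0.pkl','rb'))
W=np.array([[-46,37.5,80],[46,37.5,80],[-46,-37.5,80],[46,-37.5,80],[-100,43,14],[-100,-43,14]])/1e3
a=np.array([[225,100],[442,83],[278,200],[505,182],[95,243],[135,362]])/6.154+[385,200]-.4
b=np.array([[407,287],[303,155],[585,220],[480,95],[472,515],[668,432]])/7+[185,155]-.4
def tf(p,z=0):
    c,s=np.cos(p[2]),np.sin(p[2]); return W@np.array([[c,s,0],[-s,c,0],[0,0,1]])+[p[0],p[1],0]
for use in (0,1,2):
    def f(p):
        P=tf(p); r=[]
        if use!=1: r.append(proj(*A,P)-a)
        if use!=0: r.append(proj(*B,P)-b)
        return np.concatenate(r).ravel()
    r=least_squares(f,[.55,.27,1.4]);print(r.x.round(4),np.abs(r.fun).max().round(2))
for (v,m,p) in ((A,'A',[(215,246),(292,284)]),(B,'B',[(334,363),(354,278)])):
    h=cv2.cvtColor(v[1]['color'],cv2.COLOR_RGB2HSV)
    for q in p: print(m,h[q[1]-6:q[1]+9:4,q[0]-6:q[0]+9:6].reshape(-1,3)[::3].tolist(), h[q[1]-40,q[0]+50])
E
```

```text
[0.5359 0.2629 1.5473] 1.88
[0.5327 0.2617 1.5453] 0.84
[0.534  0.2631 1.5461] 2.01
A [[60, 41, 226], [65, 61, 236], [65, 61, 235], [64, 61, 235]] [  8   6 173]
A [[138, 62, 240], [138, 59, 241], [138, 58, 240], [138, 62, 240]] [ 15   6 181]
B [[65, 74, 145], [64, 72, 145], [64, 72, 145], [65, 69, 144]] [  8   8 125]
B [[134, 69, 147], [133, 69, 148], [133, 69, 148], [133, 68, 164]] [ 30   4 122]
```

```bash
sed -i "s/h\[...,1\]>70/h[...,1]>SAT/; s/^HUE=.*/HUE={'pink':(168,180),'green':(50,75),'violet':(122,145)}; SAT=28/" h.py
python3 - <<'E'
from h import *
import pickle
A=pickle.load(open('scene0.pkl','rb'));B=pickle.load(open('side0.pkl','rb'))
px={'green':((215,246),(334,363)),'pink':((195,291),(409,342)),'violet':((292,284),(354,278)),'pinkbig':((240,335),(437,286))}
for n,(a,b) in px.items():
    c=n[:4] if n.startswith('pink') else n
    ma,ca=mask(A[1],c,a);mb,cb=mask(B[1],c,b)
    x0=ray(*B,cb,.015); print(n,ca.round(),cb.round(),ma.sum(),mb.sum())
    r=fit([(*A,ma),(*B,mb)],x0[:2]);print(r[0].round(4),round(r[1],3))
E
```

```text
green [215. 247.] [332. 364.] 796 1353
[ 0.4403 -0.2997  1.8392] 0.105
pink [195. 291.] [408. 342.] 1085 1260
[ 0.6093 -0.3399  1.5408] 0.151
violet [293. 284.] [353. 277.] 1005 927
[ 0.6181 -0.1206  1.6652] 0.137
pinkbig [240. 336.] [437. 286.] 2466 1850
[ 0.7719 -0.257  -1.0999] 0.914
```

Choice: small pink (195,291), green (215,246), violet (292,284) fit the stated size; the large pink (240,335) does not. Now move over the bar grip.

```bash
cat >> h.py <<'E'
D=[0.534,0.262,1.546]
def dk(x,y,D=D):
    c,s=np.cos(D[2]),np.sin(D[2]); return np.array([D[0]+c*x-s*y, D[1]+s*x+c*y])
def to(*targets,grasp=True):
    "targets (x,y,z,yaw): grasp-point targets"
    s=observe(); R0=R.from_euler('xyz',s['tool_rot']); p=s['position']
    print('tcp',p.round(4),np.degrees(s['tool_rot']).round(1),'w',round(s['grip_width'],4),'F',s['force'].round(1),'t',round(s['clock'],1))
    for x,y,z,a in targets:
        Rt=R.from_euler('xyz',[np.pi,0,a]); q=np.array([x,y,z-(bot.tcp_to_grasp if grasp else 0)])
        print(R0.inv().apply(q-p).round(4),np.degrees((R0.inv()*Rt).as_rotvec()).round(1))
E
python3 - <<'E'
from h import *
g=dk(.123,.085);print(g); to((g[0],g[1]-.03,.22,D[2]))
E
```

```text
[0.45207577 0.38706966]
tcp [0.2643 0.5661 0.2309] [-179.9    0.   155. ] w 0.0857 F [-0.5  0.6  0.4] t 0.1
[-0.2586 -0.1099  0.0297] [-0.   0.  66.4]
```

Call:
send_rows(
  plan="-0.259 -0.11 0.03 0 0 66.4 0.06;-0.259 -0.11 0.03 0 0 66.4 0.06;-0.259 -0.11 0.03 0 0 66.4 0.06;-0.259 -0.11 0.03 0 0 66.4 0.06;-0.259 -0.11 0.03 0 0 66.4 0.06;-0.259 -0.11 0.03 0 0 66.4 0.06;-0.259 -0.11 0.03 0 0 66.4 0.06;-0.259 -0.11 0.03 0 0 66.4 0.06;-0.259 -0.11 0.03 0 0 66.4 0.06;-0.259 -0.11 0.03 0 0 66.4 0.06",
)

```text
clock: 0.98
position: [0.4529, 0.3565, 0.201]
tool_rot: [-3.141, 0.0, 1.537]
force: [-0.9, -0.0, -0.5]
grip_width: 0.0601
finger_force: 0.0
```

```bash
python3 - <<'E'
from h import *
import pickle
s,f=save('wrist','w1.png'); pickle.dump((s,f),open('w1.pkl','wb')); to()
print(proj(s,f,[[*dk(.123,.085),.025],[*dk(.046,.0375),.08],[*dk(.046,-.0375),.08],[*dk(-.046,.0375),.08],[*dk(-.046,-.0375),.08]]).round(0))
E
```

```text
tcp [0.4526 0.3568 0.201 ] [-180.     0.    88.2] w 0.0601 F [0.5 0.8 0.1] t 1.0
[[325. 178.]
 [396. 301.]
 [505. 300.]
 [391. 415.]
 [491. 413.]]
```

View pics/w1.png

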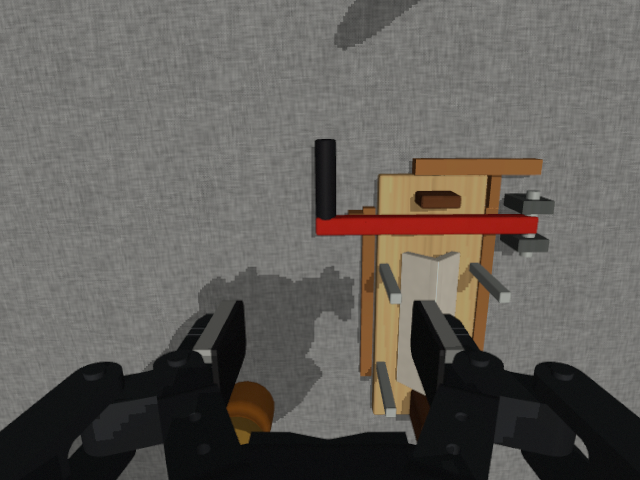

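Wrist view: black grip centre at (325,180), prediction (325,178) — dock pose is good. Descend and pinch.

Call:
send_rows(
  plan="0.03 -0.001 0.1 0 0 0 0.05;0.03 -0.001 0.1 0 0 0 0.05;0.03 -0.001 0.1 0 0 0 0.05;0.03 -0.001 0.16 0 0 0 0.05;0.03 -0.001 0.16 0 0 0 0.05;0.03 -0.001 0.19 0 0 0 0.05;0.03 -0.001 0.19 0 0 0 0.05;0.03 -0.001 0.19 0 0 0 0.03;0.03 -0.001 0.19 0 0 0 0.005;0.03 -0.001 0.19 0 0 0 0.005",
  grip_force=25,
)

```text
clock: 1.87
position: [0.4522, 0.3877, 0.013]
tool_rot: [3.142, -0.001, 1.546]
force: [-27.2, 0.6, 12.0]
grip_width: 0.0146
finger_force: 29.4
```

Call:
send_rows(
  plan="0 0 0 0 0 0 0.005;0 0 0 0 0 0 0.005;0 0 0 0 0 0 0.005;0 0 0 0 0 0 0.005",
)

```text
clock: 2.2
position: [0.452, 0.3877, 0.0131]
tool_rot: [3.142, -0.001, 1.547]
force: [-5.2, -0.9, 5.2]
grip_width: 0.0145
finger_force: 26.5
```

```bash
python3 - <<'E'
import numpy as np
for t in np.linspace(0,1.6,21)[1:]: print(round(t,2),round(.16*(1-np.cos(t)),3),round(-.16*np.sin(t),3))
from h import *
to()
E
```

```text
0.08 0.001 -0.013
0.16 0.002 -0.025
0.24 0.005 -0.038
0.32 0.008 -0.05
0.4 0.013 -0.062
0.48 0.018 -0.074
0.56 0.024 -0.085
0.64 0.032 -0.096
0.72 0.04 -0.106
0.8 0.049 -0.115
0.88 0.058 -0.123
0.96 0.068 -0.131
1.04 0.079 -0.138
1.12 0.09 -0.144
1.2 0.102 -0.149
1.28 0.114 -0.153
1.36 0.127 -0.156
1.44 0.139 -0.159
1.52 0.152 -0.16
1.6 0.165 -0.16
tcp [0.452  0.3877 0.0131] [ 1.80e+02 -1.00e-01  8.86e+01] w 0.0145 F [-5.2 -0.9  5.2] t 2.2
```

Pinched a bit above the cylinder's middle; reseat 5 mm lower.

Call:
send_rows(
  plan="0 0 0 0 0 0 0.03;0 0 0 0 0 0 0.03;0 0 0.005 0 0 0 0.03;0 0 0.005 0 0 0 0.03;0 0 0.005 0 0 0 0.005;0 0 0.005 0 0 0 0.005;0 0 0.005 0 0 0 0.005;0 0 0.005 0 0 0 0.005;0 0 0.005 0 0 0 0.005",
  grip_force=40,
)

```text
clock: 2.95
position: [0.4519, 0.387, 0.0063]
tool_rot: [-3.141, 0.0, 1.546]
force: [-4.7, -1.0, 4.3]
grip_width: 0.0146
finger_force: 38.9
```

Call:
send_rows(
  plan="0 0.001 -0.013 0 0 0 0.005;0 0.002 -0.025 0 0 0 0.005;0 0.005 -0.038 0 0 0 0.005;0 0.008 -0.05 0 0 0 0.005;0 0.013 -0.062 0 0 0 0.005;0 0.018 -0.074 0 0 0 0.005;0 0.024 -0.085 0 0 0 0.005;0 0.032 -0.096 0 0 0 0.005;0 0.04 -0.106 0 0 0 0.005;0 0.049 -0.115 0 0 0 0.005",
)

```text
clock: 3.78
position: [0.4973, 0.386, 0.1231]
tool_rot: [-3.134, 0.001, 1.547]
force: [-37.2, -5.1, 27.3]
grip_width: 0.0148
finger_force: 41.1
```

Call:
send_rows(
  plan="0 0.009 -0.008 0 0 0 0.005;0 0.019 -0.016 0 0 0 0.005;0 0.03 -0.023 0 0 0 0.005;0 0.041 -0.029 0 0 0 0.005;0 0.053 -0.034 0 0 0 0.005;0 0.065 -0.038 0 0 0 0.005;0 0.078 -0.041 0 0 0 0.005;0 0.09 -0.044 0 0 0 0.005;0 0.103 -0.045 0 0 0 0.005;0 0.114 -0.045 0 0 0 0.005",
)

```text
clock: 4.62
position: [0.616, 0.383, 0.1684]
tool_rot: [3.141, -0.001, 1.546]
force: [-3.1, 2.7, -2.3]
grip_width: 0.0144
finger_force: 41.5
```

Call:
send_rows(
  plan="0 0 0 0 0 0 0.005;0 0 0 0 0 0 0.005;0 0 0 0 0 0 0.035;0 0 0 0 0 0 0.035;0 0 0 0 0 0 0.035;0 0 -0.03 0 0 0 0.035;0 0 -0.06 0 0 0 0.035;0 0 -0.06 0 0 0 0.035",
)

```text
clock: 5.28
position: [0.6172, 0.3836, 0.2325]
tool_rot: [3.135, -0.004, 1.546]
force: [0.1, 0.6, 0.9]
grip_width: 0.0352
finger_force: 0.0
```

```bash
python3 - <<'E'
from h import *
g=dk(-.085,0);to((*dk(-.085,0),.13,D[2]),(*dk(-.085,0),.045,D[2])); save('scene','s2.png'); s,f=save('side','d2.png')
im=cv2.imread('pics/s2.png')[150:300,350:550]; im2=cv2.imread('pics/d2.png')[110:260,160:360]
cv2.imwrite('pics/c2.png',np.hstack([cv2.resize(im,(400,300)),cv2.resize(im2,(400,300))]))
E
```

```text
tcp [0.6172 0.3836 0.2325] [179.6  -0.2  88.6] w 0.0352 F [0.1 0.6 0.9] t 5.3
[-0.2092 -0.0808  0.1199] [ 0.4 -0.2 -0. ]
[-0.2095 -0.0813  0.2049] [ 0.4 -0.2 -0. ]
```

View pics/c2.png

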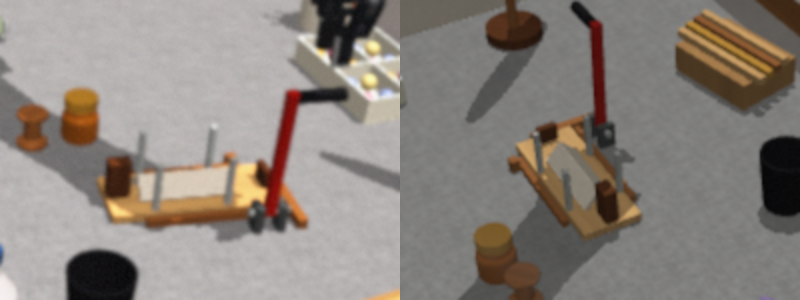

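Bar stands upright in both views. Next the saddle grip block.

Call:
send_rows(
  plan="-0.209 -0.081 0.1 0 0 0 0.05;-0.209 -0.081 0.1 0 0 0 0.05;-0.209 -0.081 0.1 0 0 0 0.05;-0.209 -0.081 0.1 0 0 0 0.05;-0.209 -0.081 0.1 0 0 0 0.05;-0.209 -0.081 0.1 0 0 0 0.05;-0.209 -0.081 0.1 0 0 0 0.05;-0.209 -0.081 0.14 0 0 0 0.05;-0.209 -0.081 0.175 0 0 0 0.05;-0.209 -0.081 0.203 0 0 0 0.05",
)

```text
clock: 6.22
position: [0.5279, 0.1756, 0.0209]
tool_rot: [-3.14, 0.001, 1.546]
force: [-0.4, 0.1, -0.7]
grip_width: 0.0498
finger_force: 0.0
```

Call:
send_rows(
  plan="0 0 0 0 0 0 0.05;0 0 0 0 0 0 0.01;0 0 0 0 0 0 0.01;0 0 0 0 0 0 0.01;0 0 0 0 0 0 0.01;0 0 0 0 0 0 0.01",
)

```text
clock: 6.72
position: [0.5301, 0.1763, 0.025]
tool_rot: [3.139, -0.001, 1.545]
force: [-0.2, -1.1, 11.4]
grip_width: 0.0194
finger_force: 40.8
```

```bash
python3 - <<'E'
from h import *
to((*dk(-.175,0),.045,D[2]))
E
```

```text
tcp [0.5301 0.1763 0.025 ] [ 1.799e+02 -1.000e-01  8.850e+01] w 0.0194 F [-0.2 -1.1 11.4] t 6.7
[-0.0892  0.0018 -0.0014] [ 0.1 -0.1 -0. ]
```

Call:
send_rows(
  plan="-0.01 0 0 0 0 0 0.01;-0.02 0 0 0 0 0 0.01;-0.03 0 0 0 0 0 0.01;-0.04 0 0 0 0 0 0.01;-0.05 0 0 0 0 0 0.01;-0.06 0 0 0 0 0 0.01;-0.07 0 0 0 0 0 0.01;-0.08 0 0 0 0 0 0.01;-0.09 0 0 0 0 0 0.01;-0.09 0 0 0 0 0 0.01",
)

```text
clock: 7.55
position: [0.528, 0.0852, 0.025]
tool_rot: [3.139, -0.001, 1.545]
force: [0.5, -7.3, 11.9]
grip_width: 0.0196
finger_force: 40.8
```

Call:
send_rows(
  plan="0 0 0 0 0 0 0.01;0 0 0 0 0 0 0.05;0 0 0 0 0 0 0.05;0 0 0 0 0 0 0.05;0 0 -0.06 0 0 0 0.05;0 0 -0.12 0 0 0 0.05;0 0 -0.18 0 0 0 0.05;0 0 -0.2 0 0 0 0.08;0 0 -0.2 0 0 0 0.08",
)

```text
clock: 8.3
position: [0.5269, 0.0862, 0.2267]
tool_rot: [3.14, -0.001, 1.546]
force: [-0.2, 0.7, 0.4]
grip_width: 0.0725
finger_force: 0.0
```

```bash
python3 - <<'E'
from h import *
import pickle
V=[]
for n in ('scene','side'):
    f=save(n,n+'3.png'); V.append(f); pickle.dump(f,open(n+'3.pkl','wb'))
s,f=save('wrist','w3.png'); pickle.dump((s,f),open('w3.pkl','wb'))
for c,a,b in (('green',(215,246),(334,363)),('pink',(195,291),(409,342)),('violet',(292,284),(354,278))):
    m=[mask(V[0][1],c,a),mask(V[1][1],c,b)]
    x0=ray(*V[1],m[1][1],.015)
    r=fit([(*V[0],m[0][0]),(*V[1],m[1][0])],x0[:2]);print(c,r[0].round(4),round(r[1],3))
    if c=='violet': to((r[0][0],r[0][1],.15,r[0][2]))
print(proj(s,f,[[*dk(-.09+x,y),.08] for x in(.046,-.046) for y in (.0375,-.0375)]).round())
E
```

```text
green [ 0.4403 -0.2997 -1.3012] 0.105
pink [ 0.6099 -0.339   1.5318] 0.152
violet [ 0.6177 -0.1209  1.6581] 0.134
tcp [0.5278 0.0867 0.2259] [ 1.797e+02 -1.000e-01  8.860e+01] w 0.08 F [-0.3  0.9 -0.2] t 8.4
[-0.2055  0.0945  0.0947] [ 0.3 -0.1 -6.4]
[[268.  26.]
 [385.  26.]
 [272. 171.]
 [381. 171.]]
```

View pics/w3.png

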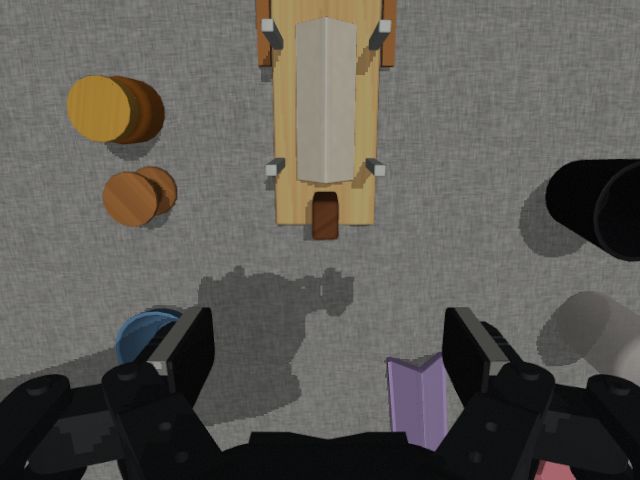

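Saddle is out ~90 mm, stakes at (267,25), (384,27), (272,166), (375,167) px; jar, spool, bowl clear; violet guard at lower right. Hover over violet.

Call:
send_rows(
  plan="-0.206 0.095 0.046 0 0 -6.4 0.08;-0.206 0.095 0.046 0 0 -6.4 0.08;-0.206 0.095 0.046 0 0 -6.4 0.08;-0.206 0.095 0.046 0 0 -6.4 0.08;-0.206 0.095 0.046 0 0 -6.4 0.08;-0.206 0.095 0.046 0 0 -6.4 0.08;-0.206 0.095 0.046 0 0 -6.4 0.08;-0.206 0.095 0.046 0 0 -6.4 0.08;-0.206 0.095 0.046 0 0 -6.4 0.08",
  grip_force=60,
)

```text
clock: 9.2
position: [0.6161, -0.1213, 0.1764]
tool_rot: [-3.14, -0.001, 1.658]
force: [0.1, 0.7, -0.1]
grip_width: 0.08
finger_force: 0.0
```

```bash
cat >> h.py <<'E'
def wfit(c,x0,fn,z0=0):
    s,f=save('wrist',fn); p=proj(s,f,[[x0[0],x0[1],z0+.02]])[0]; m,ce=mask(f,c,p)
    r,e=fit([(s,f,m)],x0,z0); print(c,'pred px',p.round(),'seen',ce.round(),'area',m.sum(),'bbox',cv2.boundingRect(m),'fit',r.round(4),round(e,3)); return r
E
python3 - <<'E'
from h import *
r=wfit('violet',(.6177,-.1209,1.658),'w4.png')
to((*r[:2],.06,r[2]),(r[0],r[1],-.004+.0187,r[2]))
E
```

```text
violet pred px [330. 223.] seen [330. 217.] area 11134 bbox (291, 144, 80, 155) fit [ 0.6176 -0.1196  1.6479] 0.021
tcp [ 0.6163 -0.1208  0.1769] [-180.   -0.   95.] w 0.0805 F [0.4 0.  0.6] t 9.2
[0.001  0.0015 0.1355] [-0.  -0.   0.6]
[0.001  0.0015 0.1808] [-0.  -0.   0.6]
```

View pics/w4.png

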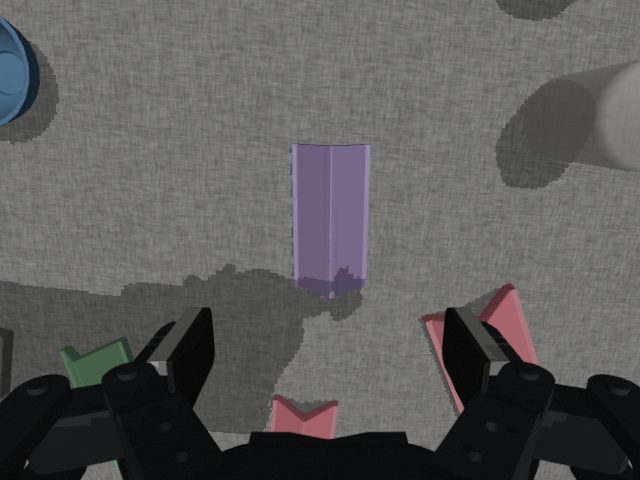

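Violet guard spans (291..371, 144..299) px and the silhouette fit is tight. Descend and grip.

Call:
send_rows(
  plan="0.001 0.0015 0.04 0 0 0.6 0.08;0.001 0.0015 0.08 0 0 0.6 0.08;0.001 0.0015 0.12 0 0 0.6 0.08;0.001 0.0015 0.15 0 0 0.6 0.08;0.001 0.0015 0.165 0 0 0.6 0.08;0.001 0.0015 0.175 0 0 0.6 0.08;0.001 0.0015 0.178 0 0 0.6 0.08;0.001 0.0015 0.178 0 0 0.6 0.08",
)

```text
clock: 9.92
position: [0.6186, -0.1208, 0.0001]
tool_rot: [3.141, 0.0, 1.647]
force: [0.2, -0.0, 0.4]
grip_width: 0.0799
finger_force: 0.0
```

Call:
send_rows(
  plan="0 0 0 0 0 0 0.062;0 0 0 0 0 0 0.062;0 0 0 0 0 0 0.062;0 0 0 0 0 0 0.05;0 0 0 0 0 0 0.05;0 0 0 0 0 0 0.05;0 0 0 0 0 0 0.05",
)

```text
clock: 10.5
position: [0.6187, -0.1211, 0.0009]
tool_rot: [3.14, 0.0, 1.647]
force: [-4.0, 1.4, 18.1]
grip_width: 0.0542
finger_force: 60.2
```

```bash
python3 - <<'E'
from h import *
to()
import os
f=imaging.grab_frame('scene'); s,g=save('side','x.png')
r=fit([(s,g,mask(g,'violet',(353,277))[0])],(.6176,-.1196,1.648));print(r)
E
```

```text
tcp [ 0.6187 -0.1211  0.0009] [179.9   0.   94.4] w 0.0542 F [-4.   1.4 18.1] t 10.5
(array([ 0.61957887, -0.12096297,  1.64771749]), np.float64(0.7966920581182113))
```

Call:
send_rows(
  plan="0 0 -0.005 0 0 0 0.05;0 0 -0.01 0 0 0 0.05;0 0 -0.02 0 0 0 0.05;0 0 -0.03 0 0 0 0.05;0 0 -0.04 0 0 0 0.05;0 0 -0.04 0 0 0 0.05",
)

```text
clock: 11.1
position: [0.6192, -0.1214, 0.0419]
tool_rot: [3.139, 0.001, 1.647]
force: [0.0, -0.3, -1.0]
grip_width: 0.0543
finger_force: 63.6
```

```bash
python3 - <<'E'
from h import *
s,f=save('wrist','w5.png'); to()
sv,g=save('side','d5.png')
for z in (.03,.035,.04,.045):
  m,ce=mask(f,'violet',(330,250)); print(z,fit([(s,f,m)],(s['position'][0],s['position'][1],1.647),z), m.sum())
cv2.imwrite('pics/c5.png',np.hstack([cv2.resize(cv2.imread('pics/w5.png'),(400,300)),cv2.resize(g['color'][230:320,300:420,::-1],(400,300))]))
E
```

```text
tcp [ 0.6189 -0.1212  0.0408] [179.9   0.   94.4] w 0.0541 F [-0.8  0.5 -1.7] t 11.2
0.03 (array([ 0.61914012, -0.1212752 ,  1.6430709 ]), np.float64(0.15543780590601006)) 42685
0.035 (array([ 0.61949019, -0.12117446,  1.64462512]), np.float64(0.14916899218396504)) 42685
0.04 (array([ 0.61933131, -0.12083694,  1.64957282]), np.float64(0.15086293343623028)) 42685
0.045 (array([ 0.6188523 , -0.12047474,  1.64607123]), np.float64(0.19792782053667196)) 42685
```

View pics/c5.png

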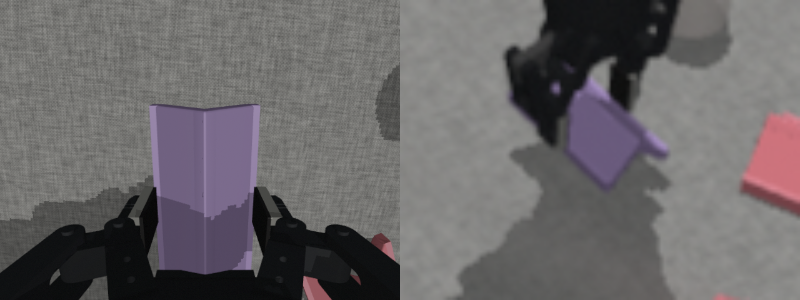

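Guard is held level between the pads. Now fit the saddle pose from the w3 image via the white ridge.

```bash
python3 - <<'E'
from h import *
import pickle
s,f=pickle.load(open('w3.pkl','rb'))
h=cv2.cvtColor(f['color'],cv2.COLOR_RGB2HSV); print(h[100,[305,312,340,350]],h[100,285])
roi=np.zeros((480,640),np.uint8); roi[5:190,280:372]=1
m=((h[...,1]<55)&(h[...,2]>130)).astype(np.uint8)*roi
m=cv2.morphologyEx(m,cv2.MORPH_OPEN,np.ones((3,3),np.uint8))
n,l,st,ce=cv2.connectedComponentsWithStats(m); k=1+np.argmax(st[1:,4]); m=(l==k).astype(np.uint8); print(st[k],ce[k])
def pts(p):
    w=p[3]; P=np.array([[sx*.06,yy,zz] for sx in(-1,1) for yy,zz in((-w,.0426-w),(w,.0426-w),(0,.0426))])
    c,q=np.cos(p[2]),np.sin(p[2]); return P@np.array([[c,q,0],[-q,c,0],[0,0,1]])+[p[0],p[1],0]
def cost(p):
    S=4;hull=cv2.convexHull(proj(s,f,pts(p)).astype(np.float32)); im=np.zeros((480*S,640*S),np.uint8)
    cv2.fillConvexPoly(im,np.round(hull*S+S/2-.5).astype(np.int32),255)
    return np.abs(cv2.resize(im,(640,480),interpolation=cv2.INTER_AREA)/255.-m).sum()/m.sum()
x=[*dk(-.09,0),D[2],.024]
r=minimize(cost,x,method='Nelder-Mead',options=dict(initial_simplex=[x]+[list(np.array(x)+d) for d in np.diag([.006,.006,.05,.003])],xatol=1e-5,fatol=1e-5));print(r.x,r.fun,x)
W=[[sx*.046,sy*.0375,.08] for sx in(1,-1) for sy in(1,-1)]
c,q=np.cos(r.x[2]),np.sin(r.x[2]); P=np.array(W)@np.array([[c,q,0],[-q,c,0],[0,0,1]])+[*r.x[:2],0]
print(proj(s,f,P).round(0).tolist())
SX,SY,SA=r.x[:3]
to((SX,SY,.125+.0187,SA),(SX,SY,.021+.0187,SA))
E
```

```text
[[ 22  31 147]
 [ 21  33 148]
 [ 20  34 159]
 [ 21  30 159]] [ 19 113 165]
[ 296   17   61  166 9382] [325.28575997  99.47996163]
[0.53080935 0.17242969 1.53624918 0.02332824] 0.016366759878114538 [np.float64(0.5317685592746613), np.float64(0.17202766718435442), 1.546, 0.024]
[[267.0, 25.0], [385.0, 26.0], [270.0, 170.0], [379.0, 171.0]]
tcp [ 0.6184 -0.121   0.0399] [179.9   0.   94.4] w 0.0538 F [ 0.2 -0.7 -1. ] t 11.2
[ 0.2993 -0.0649 -0.0852] [0.1 0.  6.4]
[ 0.2993 -0.065   0.0188] [0.1 0.  6.4]
```

Call:
send_rows(
  plan="0 0 -0.04 0 0 0 0.05;0.02 -0.005 -0.075 0 0 0 0.05;0.299 -0.065 -0.085 0 0 6.4 0.05;0.299 -0.065 -0.085 0 0 6.4 0.05;0.299 -0.065 -0.085 0 0 6.4 0.05;0.299 -0.065 -0.085 0 0 6.4 0.05;0.299 -0.065 -0.085 0 0 6.4 0.05;0.299 -0.065 -0.085 0 0 6.4 0.05;0.299 -0.065 -0.085 0 0 6.4 0.05;0.299 -0.065 -0.085 0 0 6.4 0.05",
)

```text
clock: 12.03
position: [0.5278, 0.1801, 0.1238]
tool_rot: [-3.14, -0.003, 1.544]
force: [0.1, 1.6, -1.9]
grip_width: 0.0541
finger_force: 64.5
```

Call:
send_rows(
  plan="0 0 0 0 0 0 0.05;0 0 0 0 0 0 0.05",
)

```text
clock: 12.2
position: [0.5304, 0.1717, 0.124]
tool_rot: [-3.141, 0.001, 1.536]
force: [0.5, -0.6, -0.9]
grip_width: 0.0539
finger_force: 64.5
```

```bash
python3 - <<'E'
from h import *
S=(.5308,.1724,1.5362)
to((S[0],S[1],.021+.0187,S[2]))
V=[save('scene','e1.png'),save('side','e2.png'),save('wrist','e3.png')]
p=observe()['position']
for i in (0,1,2):
    s,f=V[i]; m,c=mask(f,'violet',proj(s,f,[[p[0],p[1],p[2]+.02]])[0]); print(i,c,m.sum(),fit([(s,f,m)],(p[0],p[1],S[2]),p[2]-.001))
E
```

```text
tcp [0.5304 0.1717 0.124 ] [-180.    0.   88.] w 0.0539 F [ 0.5 -0.6 -0.9] t 12.2
[0.0008 0.0004 0.103 ] [-0.  0. -0.]
0 [398.32467532 207.07532468] 385 (array([0.50321421, 0.15065319, 2.85643935]), np.float64(0.9318461930226636))
1 [263.71062271 184.96520147] 546 (array([0.53798443, 0.17630514, 1.38129113]), np.float64(0.5046038928391869))
2 [327.5300408  296.83314572] 42642 (array([0.53078877, 0.17133313, 1.53601739]), np.float64(0.1560895959152856))
```

Call:
send_rows(
  plan="0.0008 0.0004 0.02 0 0 0 0.05;0.0008 0.0004 0.04 0 0 0 0.05;0.0008 0.0004 0.055 0 0 0 0.05;0.0008 0.0004 0.07 0 0 0 0.05;0.0008 0.0004 0.08 0 0 0 0.05;0.0008 0.0004 0.09 0 0 0 0.05;0.0008 0.0004 0.096 0 0 0 0.05;0.0008 0.0004 0.1 0 0 0 0.05;0.0008 0.0004 0.102 0 0 0 0.05;0.0008 0.0004 0.102 0 0 0 0.05",
)

```text
clock: 13.18
position: [0.531, 0.1728, 0.0223]
tool_rot: [3.142, 0.0, 1.535]
force: [0.4, -0.1, -1.0]
grip_width: 0.0543
finger_force: 64.4
```

Call:
send_rows(
  plan="0 0 0 0 0 0 0.05",
)

```text
clock: 13.27
position: [0.5311, 0.1729, 0.0227]
tool_rot: [3.141, -0.0, 1.535]
force: [-0.2, 0.4, -1.3]
grip_width: 0.0543
finger_force: 64.4
```

Call:
send_rows(
  plan="0 0 0.002 0 0 0 0.05;0 0 0.002 0 0 0 0.05;0 0 0.002 0 0 0 0.065;0 0 0.002 0 0 0 0.07;0 0 0.002 0 0 0 0.072;0 0 -0.03 0 0 0 0.072;0 0 -0.06 0 0 0 0.072;0 0 -0.1 0 0 0 0.072;0 0 -0.14 0 0 0 0.072;0 0 -0.16 0 0 0 0.072",
)

```text
clock: 14.1
position: [0.532, 0.173, 0.1866]
tool_rot: [3.138, -0.002, 1.535]
force: [-0.2, -0.4, 0.1]
grip_width: 0.0719
finger_force: 0.0
```

```bash
python3 - <<'E'
from h import *
r=wfit('violet',(.531,.1725,1.536),'w6.png',z0=.02)
V=[save('scene','s6.png'),save('side','d6.png')]
for c,a,b in (('green',(215,246),(334,363)),('pink',(195,291),(409,342))):
    m=[mask(V[0][1],c,a),mask(V[1][1],c,b)]
    x0=ray(*V[1],m[1][1],.015)
    r=fit([(*V[0],m[0][0]),(*V[1],m[1][0])],x0[:2]);print(c,r[0].round(4),round(r[1],3))
    to((*r[0][:2],.18+.0187,r[0][2]))
E
```

```text
violet pred px [325. 228.] seen [325. 220.] area 11568 bbox (285, 145, 80, 159) fit [0.5309 0.1744 1.5431] 0.036
green [ 0.4403 -0.2998  1.8405] 0.108
tcp [0.5316 0.1733 0.1839] [ 1.798e+02 -1.000e-01  8.800e+01] w 0.0719 F [-0.3 -0.9 -0.7] t 14.2
[-0.476  -0.0746  0.0029] [  0.2  -0.1 -17.5]
pink [ 0.6094 -0.3396  1.5447] 0.149
tcp [0.5316 0.1733 0.1839] [ 1.798e+02 -1.000e-01  8.800e+01] w 0.0719 F [-0.3 -0.9 -0.7] t 14.2
[-0.5099  0.0959  0.0033] [ 0.2 -0.1 -0.5]
```

View pics/w6.png

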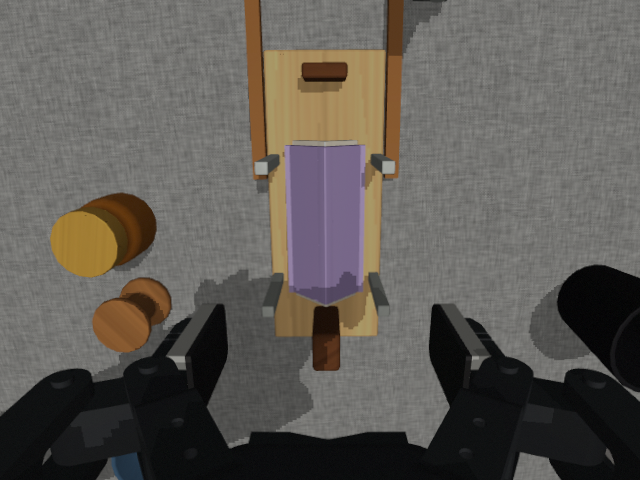

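Violet is seated between the stakes (285..365, 145..304 px). One settled check of it relative to the keeper, then go to pink.

```bash
python3 - <<'E'
from h import *
r=wfit('violet',(.531,.1735,1.54),'w7.png',z0=.02)
s=observe(); f=imaging.grab_frame('wrist')
h=cv2.cvtColor(f['color'],cv2.COLOR_RGB2HSV)
# keeper: top face brown region near (324,68)
m=((h[...,2]<110)&(h[...,1]>120)).astype(np.uint8); roi=np.zeros_like(m); roi[40:100,295:360]=1; m*=roi
ys,xs=np.nonzero(m); print(xs.min(),xs.max(),ys.min(),ys.max(),[int((m[y]).sum()) for y in range(ys.min(),ys.max()+1)])
c,q=np.cos(r[2]),np.sin(r[2])
# predicted keeper top corners given guard centred
K=np.array([[x,y,z] for z in (.04,.014) for x in(.1,.11) for y in(-.015,.015)])
print(proj(s,f,K@np.array([[c,q,0],[-q,c,0],[0,0,1]])+[r[0],r[1],0]).round(1).tolist())
to((.6094,-.3396,.18+.0187,1.5447))
E
```

```text
violet pred px [326. 228.] seen [326. 221.] area 11745 bbox (286, 146, 80, 160) fit [0.531  0.1743 1.5405] 0.036
303 350 61 81 [41, 45, 46, 47, 47, 47, 47, 47, 47, 47, 47, 47, 46, 46, 47, 45, 45, 44, 43, 41, 29]
[[350.2, 73.9], [303.2, 74.2], [350.3, 57.3], [302.9, 57.5], [348.2, 78.3], [305.3, 78.5], [348.3, 63.1], [305.0, 63.3]]
tcp [0.5305 0.173  0.1817] [-180.    0.   88.] w 0.0718 F [ 0.2  0.3 -0.6] t 14.3
[-0.5095  0.0969  0.0017] [-0.   0.  -0.5]
```

Call:
send_rows(
  plan="-0.35 0.067 0.001 0 0 0 0.08;-0.35 0.067 0.001 0 0 0 0.08;-0.35 0.067 0.001 0 0 0 0.08;-0.35 0.067 0.001 0 0 0 0.08;-0.35 0.067 0.001 0 0 0 0.08;-0.35 0.067 0.001 0 0 0 0.08;-0.35 0.067 0.001 0 0 0 0.08;-0.35 0.067 0.001 0 0 0 0.08;-0.51 0.097 0.001 0 0 -0.5 0.08;-0.51 0.097 0.001 0 0 -0.5 0.08",
)

```text
clock: 15.18
position: [0.5937, -0.2408, 0.1797]
tool_rot: [-3.139, -0.001, 1.545]
force: [1.1, 1.8, -0.0]
grip_width: 0.0801
finger_force: 0.0
```

Call:
send_rows(
  plan="-0.081 0.015 0 0 0 0 0.08;-0.081 0.015 0 0 0 0 0.08;-0.081 0.015 0 0 0 0 0.08;-0.081 0.015 0 0 0 0 0.08;-0.081 0.015 0 0 0 0 0.08",
)

```text
clock: 15.6
position: [0.6067, -0.3198, 0.1796]
tool_rot: [-3.139, -0.001, 1.544]
force: [1.1, 0.7, -0.2]
grip_width: 0.0799
finger_force: 0.0
```

```bash
python3 - <<'E'
from h import *
r=wfit('pink',(.6094,-.3396,1.5447),'w8.png')
to((r[0],r[1],-.001+.0187,r[2]))
E
```

```text
pink pred px [332. 248.] seen [332. 243.] area 10462 bbox (294, 171, 77, 151) fit [ 0.609  -0.3392  1.5396] 0.027
tcp [ 0.6071 -0.319   0.1801] [-1.799e+02 -1.000e-01  8.850e+01] w 0.0799 F [0.4 0.6 0.3] t 15.7
[-0.0204  0.0028  0.181 ] [-0.1 -0.1  0.3]
```

Call:
send_rows(
  plan="-0.0204 0.0024 0.04 0 0 0.3 0.08;-0.0204 0.0024 0.08 0 0 0.3 0.08;-0.0204 0.0024 0.12 0 0 0.3 0.08;-0.0204 0.0024 0.15 0 0 0.3 0.08;-0.0204 0.0024 0.165 0 0 0.3 0.08;-0.0204 0.0024 0.175 0 0 0.3 0.08;-0.0204 0.0024 0.18 0 0 0.3 0.08;-0.0204 0.0024 0.181 0 0 0.3 0.08;-0.0204 0.0024 0.181 0 0 0.3 0.08;-0.0204 0.0024 0.181 0 0 0.3 0.062",
)

```text
clock: 16.48
position: [0.61, -0.3411, 0.002]
tool_rot: [3.14, 0.001, 1.539]
force: [0.1, 0.5, 0.6]
grip_width: 0.0697
finger_force: 0.0
```

Call:
send_rows(
  plan="0 0 0 0 0 0 0.062;0 0 0 0 0 0 0.05;0 0 0 0 0 0 0.05;0 0 0 0 0 0 0.05;0 0 0 0 0 0 0.05;0 0 -0.005 0 0 0 0.05;0 0 -0.01 0 0 0 0.05;0 0 -0.02 0 0 0 0.05;0 0 -0.04 0 0 0 0.05;0 0 -0.04 0 0 0 0.05",
)

```text
clock: 17.32
position: [0.6106, -0.3418, 0.0444]
tool_rot: [3.138, 0.002, 1.539]
force: [1.0, 0.0, -0.9]
grip_width: 0.0539
finger_force: 61.9
```

```bash
python3 - <<'E'
from h import *
s,f=save('wrist','w9.png'); to((.5313,.1735,.127+.0187,1.536))
p=s['position']; m,ce=mask(f,'pink',(330,250)); print(fit([(s,f,m)],(p[0],p[1],1.54),p[2]-.002), m.sum(),cv2.boundingRect(m))
E
```

```text
tcp [ 0.6102 -0.3414  0.043 ] [1.798e+02 1.000e-01 8.820e+01] w 0.0538 F [-0.2 -0.3 -1.1] t 17.4
[ 0.512  -0.0951 -0.0851] [0.2 0.1 0.2]
(array([ 0.61069288, -0.34033979,  1.539479  ]), np.float64(0.1479354715776956)) 42705 (239, 164, 177, 275)
```

Call:
send_rows(
  plan="0 0 -0.04 0 0 0 0.05;0.02 -0.004 -0.075 0 0 0 0.05;0.33 -0.061 -0.085 0 0 0 0.05;0.33 -0.061 -0.085 0 0 0 0.05;0.33 -0.061 -0.085 0 0 0 0.05;0.33 -0.061 -0.085 0 0 0 0.05;0.33 -0.061 -0.085 0 0 0 0.05;0.33 -0.061 -0.085 0 0 0 0.05;0.33 -0.061 -0.085 0 0 0 0.05;0.33 -0.061 -0.085 0 0 0 0.05",
)

```text
clock: 18.2
position: [0.5577, -0.004, 0.1254]
tool_rot: [-3.141, -0.002, 1.542]
force: [0.3, 1.1, -0.7]
grip_width: 0.0539
finger_force: 62.7
```

Call:
send_rows(
  plan="0.181 -0.034 0 0 0 0.2 0.05;0.181 -0.034 0 0 0 0.2 0.05;0.181 -0.034 0 0 0 0.2 0.05;0.181 -0.034 0 0 0 0.2 0.05;0.181 -0.034 0 0 0 0.2 0.05;0.181 -0.034 0 0 0 0.2 0.05;0.181 -0.034 0 0 0 0.2 0.05;0.181 -0.034 0 0 0 0.2 0.05",
)

```text
clock: 18.87
position: [0.5305, 0.1722, 0.1254]
tool_rot: [3.142, 0.001, 1.535]
force: [0.4, -1.2, -1.1]
grip_width: 0.0538
finger_force: 62.7
```

```bash
python3 - <<'E'
from h import *
to((.5311,.1725,.0335+.0187,1.537))
s,f=save('wrist','w10.png')
p=s['position']; m,ce=mask(f,'pink',(330,250)); print(fit([(s,f,m)],(p[0],p[1],1.54),p[2]-.002), m.sum(),cv2.boundingRect(m))
E
```

```text
tcp [0.5305 0.1722 0.1254] [180.    0.   87.9] w 0.0538 F [ 0.4 -1.2 -1.1] t 18.9
[0.0004 0.0005 0.0919] [ 0.   0.  -0.1]
(array([0.53064225, 0.17348945, 1.53516862]), np.float64(0.1494076878868319)) 42613 (240, 164, 176, 275)
```

Call:
send_rows(
  plan="0.0005 0.0005 0.02 0 0 0 0.05;0.0005 0.0005 0.04 0 0 0 0.05;0.0005 0.0005 0.055 0 0 0 0.05;0.0005 0.0005 0.065 0 0 0 0.05;0.0005 0.0005 0.075 0 0 0 0.05;0.0005 0.0005 0.083 0 0 0 0.05;0.0005 0.0005 0.088 0 0 0 0.05;0.0005 0.0005 0.091 0 0 0 0.05;0.0005 0.0005 0.092 0 0 0 0.05;0.0005 0.0005 0.092 0 0 0 0.05",
)

```text
clock: 19.75
position: [0.531, 0.1733, 0.0339]
tool_rot: [-3.142, -0.0, 1.535]
force: [-2.9, -2.7, 3.8]
grip_width: 0.0539
finger_force: 63.8
```

Call:
send_rows(
  plan="0 0 0.001 0 0 0 0.05;0 0 0.001 0 0 0 0.065;0 0 0.001 0 0 0 0.07;0 0 0.001 0 0 0 0.072;0 0 0.001 0 0 0 0.072;0 0 -0.03 0 0 0 0.072;0 0 -0.06 0 0 0 0.072;0 0 -0.1 0 0 0 0.072;0 0 -0.14 0 0 0 0.072;0 0 -0.14 0 0 0 0.072",
)

```text
clock: 20.58
position: [0.5338, 0.1741, 0.18]
tool_rot: [3.134, -0.004, 1.535]
force: [0.7, -0.3, 0.5]
grip_width: 0.072
finger_force: 0.0
```

Call:
send_rows(
  plan="0 0 0 0 0 0 0.075;0 0 0 0 0 0 0.075",
)

```text
clock: 20.75
position: [0.5307, 0.1737, 0.1731]
tool_rot: [-3.142, -0.0, 1.536]
force: [0.4, 0.8, -0.1]
grip_width: 0.0752
finger_force: 0.0
```

```bash
python3 - <<'E'
from h import *
r=wfit('pink',(.531,.1735,1.536),'w11.png',z0=.0313)
V=[save('scene','s11.png'),save('side','d11.png')]
for c,a,b in (('green',(215,246),(334,363)),):
    m=[mask(V[0][1],c,a),mask(V[1][1],c,b)]
    x0=ray(*V[1],m[1][1],.015)
    r=fit([(*V[0],m[0][0]),(*V[1],m[1][0])],x0[:2]);print(c,r[0].round(4),round(r[1],3))
    to((*r[0][:2],.18+.0187,r[0][2]))
E
```

```text
pink pred px [328. 236.] seen [328. 227.] area 13520 bbox (285, 146, 86, 174) fit [0.5307 0.175  1.5382] 0.042
green [ 0.4403 -0.2998  1.8407] 0.109
tcp [0.5304 0.1733 0.1722] [-1.799e+02  1.000e-01  8.800e+01] w 0.0749 F [ 1.  -1.1  0.4] t 20.9
[-0.476  -0.0734 -0.0072] [ -0.1   0.  -17.5]
```

View pics/w11.png

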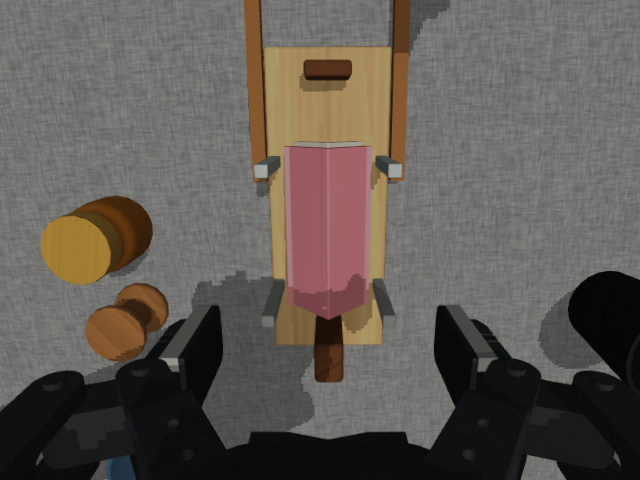

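Pink is nested over violet, even at both ends (285..371, 146..320 px). Now green.

Call:
send_rows(
  plan="-0.35 -0.053 -0.007 0 0 -10 0.08;-0.35 -0.053 -0.007 0 0 -10 0.08;-0.35 -0.053 -0.007 0 0 -10 0.08;-0.35 -0.053 -0.007 0 0 -10 0.08;-0.35 -0.053 -0.007 0 0 -10 0.08;-0.35 -0.053 -0.007 0 0 -10 0.08;-0.35 -0.053 -0.007 0 0 -10 0.08;-0.476 -0.073 -0.007 0 0 -17.5 0.08;-0.476 -0.073 -0.007 0 0 -17.5 0.08;-0.476 -0.073 -0.007 0 0 -17.5 0.08",
)

```text
clock: 21.73
position: [0.4532, -0.2337, 0.1792]
tool_rot: [-3.141, -0.001, 1.843]
force: [2.1, -0.0, 0.6]
grip_width: 0.08
finger_force: 0.0
```

Call:
send_rows(
  plan="-0.02 0 0 0 0 0 0.08;-0.04 0 0 0 0 0 0.08;-0.05 0 0 0 0 0 0.08;-0.05 0 0 0 0 0 0.08;-0.05 0 0 0 0 0 0.08",
)

```text
clock: 22.15
position: [0.4673, -0.2795, 0.1791]
tool_rot: [-3.14, -0.001, 1.841]
force: [-0.0, 1.0, -0.0]
grip_width: 0.0798
finger_force: 0.0
```

```bash
python3 - <<'E'
from h import *
r=wfit('green',(.4403,-.2998,1.8407),'w12.png')
to((r[0],r[1],-.001+.0187,r[2]))
E
```

```text
green pred px [285. 239.] seen [287. 233.] area 10640 bbox (247, 162, 78, 152) fit [ 0.44   -0.2997  1.8385] 0.023
tcp [ 0.4674 -0.2789  0.1793] [-1.800e+02 -1.000e-01  1.055e+02] w 0.0798 F [-0.2 -0.   0.1] t 22.2
[-0.0128 -0.0318  0.1803] [-0.  -0.1  0.2]
```

```bash
python3 - <<'E'
from h import *
s,f=save('side','d12.png')
for p in ((268,367),(276,390),(285,395),(300,392),(310,445)): print(p,ray(s,f,p,.01).round(3))
cc=np.array([.44,-.2997]); u=np.array([np.sin(1.8385),-np.cos(1.8385)])
print(cc-u*.057,cc+u*.057)
E
```

```text
(268, 367) [ 0.319 -0.235  0.01 ]
(276, 390) [ 0.307 -0.292  0.01 ]
(285, 395) [ 0.316 -0.311  0.01 ]
(300, 392) [ 0.345 -0.321  0.01 ]
(310, 445) [ 0.303 -0.429  0.01 ]
[ 0.38503029 -0.3147775 ] [ 0.49496971 -0.2846225 ]
```

Brush is 4 cm clear of the fingers. Descend and grip green.

Call:
send_rows(
  plan="-0.0128 -0.0318 0.02 0 0 0.2 0.077;-0.0128 -0.0318 0.06 0 0 0.2 0.077;-0.0128 -0.0318 0.1 0 0 0.2 0.077;-0.0128 -0.0318 0.14 0 0 0.2 0.077;-0.0128 -0.0318 0.16 0 0 0.2 0.077;-0.0128 -0.0318 0.175 0 0 0.2 0.077;-0.0128 -0.0318 0.18 0 0 0.2 0.077;-0.0128 -0.0318 0.18 0 0 0.2 0.077;-0.0128 -0.0318 0.18 0 0 0.2 0.077;-0.0128 -0.0318 0.18 0 0 0.2 0.062",
)

```text
clock: 23.08
position: [0.4411, -0.301, 0.0011]
tool_rot: [3.14, 0.001, 1.838]
force: [1.0, -0.2, 0.3]
grip_width: 0.0669
finger_force: 0.0
```

Call:
send_rows(
  plan="0 0 0 0 0 0 0.062;0 0 0 0 0 0 0.05;0 0 0 0 0 0 0.05;0 0 0 0 0 0 0.05;0 0 0 0 0 0 0.05;0 0 -0.005 0 0 0 0.05;0 0 -0.01 0 0 0 0.05;0 0 -0.02 0 0 0 0.05;0 0 -0.04 0 0 0 0.05;0 0 -0.04 0 0 0 0.05",
)

```text
clock: 23.92
position: [0.4414, -0.3018, 0.0431]
tool_rot: [3.139, 0.002, 1.837]
force: [1.4, -0.8, -0.5]
grip_width: 0.0537
finger_force: 63.5
```

```bash
python3 - <<'E'
from h import *
s,f=save('wrist','w13.png'); to((.5309,.1738,.130+.0187,1.537))
p=s['position']; m,ce=mask(f,'green',(330,250)); print(fit([(s,f,m)],(p[0],p[1],1.84),p[2]-.002), m.sum(),cv2.boundingRect(m))
E
```

```text
tcp [ 0.4413 -0.3015  0.0419] [1.799e+02 1.000e-01 1.053e+02] w 0.0537 F [ 0.1  0.2 -1. ] t 24.0
[ 0.4347  0.2118 -0.0886] [ 0.1  0.1 17.2]
(array([ 0.44136845, -0.30065165,  1.83720242]), np.float64(0.14786926886318366)) 42920 (239, 164, 178, 275)
```

Call:
send_rows(
  plan="0 0 -0.04 0 0 0 0.05;0.02 0.01 -0.075 0 0 0 0.05;0.28 0.136 -0.089 0 0 10 0.05;0.28 0.136 -0.089 0 0 10 0.05;0.28 0.136 -0.089 0 0 10 0.05;0.28 0.136 -0.089 0 0 10 0.05;0.28 0.136 -0.089 0 0 10 0.05;0.28 0.136 -0.089 0 0 10 0.05;0.28 0.136 -0.089 0 0 10 0.05;0.28 0.136 -0.089 0 0 10 0.05",
)

```text
clock: 24.8
position: [0.4989, 0.0132, 0.1288]
tool_rot: [3.141, -0.003, 1.672]
force: [-0.6, 1.2, -1.0]
grip_width: 0.0543
finger_force: 64.5
```

```bash
python3 - <<'E'
from h import *
to((.531,.173,.130+.0187,1.537))
E
```

```text
tcp [0.4989 0.0132 0.1288] [180.   -0.2  95.8] w 0.0543 F [-0.6  1.2 -1. ] t 24.8
[ 0.1557  0.0482 -0.0008] [ 0.  -0.2  7.7]
```

Call:
send_rows(
  plan="0.155 0.048 0 0 0 7.2 0.05;0.155 0.048 0 0 0 7.2 0.05;0.155 0.048 0 0 0 7.2 0.05;0.155 0.048 0 0 0 7.2 0.05;0.155 0.048 0 0 0 7.2 0.05;0.155 0.048 0 0 0 7.2 0.05;0.155 0.048 0 0 0 7.2 0.05;0.155 0.048 0 0 0 7.2 0.05",
)

```text
clock: 25.47
position: [0.5313, 0.1624, 0.1289]
tool_rot: [-3.141, 0.0, 1.536]
force: [0.0, -0.8, -1.4]
grip_width: 0.0539
finger_force: 64.5
```

```bash
python3 - <<'E'
from h import *
to((.531,.1731,.0448+.0187,1.536))
s,f=save('wrist','w14.png')
p=s['position']; m,ce=mask(f,'green',(330,250)); print(fit([(s,f,m)],(p[0],p[1],1.54),p[2]-.002), m.sum(),cv2.boundingRect(m))
E
```

```text
tcp [0.5313 0.1624 0.1289] [-180.    0.   88.] w 0.0539 F [ 0.  -0.8 -1.4] t 25.5
[ 0.0108 -0.0006  0.0841] [-0.  0. -0.]
(array([0.53136652, 0.16333343, 1.53635856]), np.float64(0.1495936615514774)) 42737 (239, 164, 178, 275)
```

Call:
send_rows(
  plan="0.0108 -0.0005 0.005 0 0 0 0.05;0.0108 -0.0005 0.01 0 0 0 0.05;0.0108 -0.0005 0.03 0 0 0 0.05;0.0108 -0.0005 0.05 0 0 0 0.05;0.0108 -0.0005 0.06 0 0 0 0.05;0.0108 -0.0005 0.07 0 0 0 0.05;0.0108 -0.0005 0.077 0 0 0 0.05;0.0108 -0.0005 0.081 0 0 0 0.05;0.0108 -0.0005 0.084 0 0 0 0.05;0.0108 -0.0005 0.084 0 0 0 0.05",
)

```text
clock: 26.35
position: [0.5314, 0.1745, 0.045]
tool_rot: [3.142, -0.0, 1.537]
force: [0.1, 0.3, -1.3]
grip_width: 0.0537
finger_force: 64.5
```

Call:
send_rows(
  plan="0 0 0.001 0 0 0 0.05;0 0 0.001 0 0 0 0.065;0 0 0.001 0 0 0 0.07;0 0 0.001 0 0 0 0.072;0 0 0.001 0 0 0 0.072;0 0 -0.03 0 0 0 0.072;0 0 -0.06 0 0 0 0.072;0 0 -0.1 0 0 0 0.072;0 0 -0.13 0 0 0 0.072;0 0 -0.13 0 0 0 0.072",
)

```text
clock: 27.18
position: [0.5336, 0.175, 0.1803]
tool_rot: [3.135, -0.003, 1.537]
force: [0.4, 0.6, -0.2]
grip_width: 0.0719
finger_force: 0.0
```

Call:
send_rows(
  plan="0 0 0 0 0 0 0.06;0 0 0 0 0 0 0.06",
)

```text
clock: 27.35
position: [0.5309, 0.1747, 0.1746]
tool_rot: [-3.141, -0.0, 1.537]
force: [0.3, 0.3, -0.8]
grip_width: 0.0602
finger_force: 0.0
```

```bash
python3 - <<'E'
from h import *
r=wfit('green',(.531,.1735,1.536),'w15.png',z0=.0426)
save('scene','s15.png'); save('side','d15.png')
im=cv2.imread('pics/s15.png')[165:290,370:550]; im2=cv2.imread('pics/d15.png')[130:255,190:370]; w=cv2.imread('pics/w15.png')
a=np.hstack([cv2.resize(im,(400,278)),cv2.resize(im2,(400,278))]); cv2.imwrite('pics/c15.png',np.vstack([a,np.hstack([cv2.resize(w,(400,300)),np.zeros((300,400,3),np.uint8)])]))
to((*dk(-.175,0),.12,1.536))
E
```

```text
green pred px [328. 241.] seen [328. 230.] area 14577 bbox (283, 147, 90, 180) fit [0.5309 0.176  1.5415] 0.033
tcp [0.5308 0.1743 0.1739] [-1.799e+02  1.000e-01  8.810e+01] w 0.0597 F [-0.3 -0.1  0.3] t 27.5
[-0.0872  0.0019  0.0727] [-0.1  0.1  0.1]
```

View pics/c15.png

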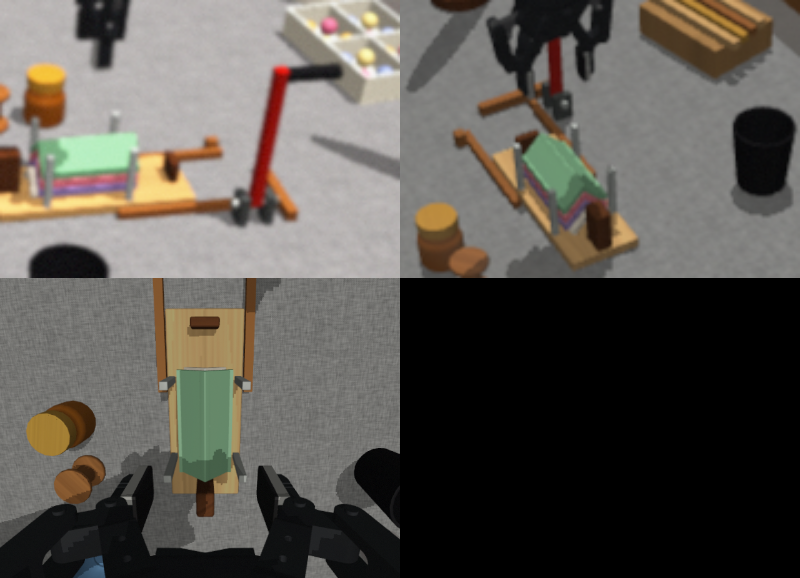

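All three guards nested, ends even, inside the stakes. Grip the block and slide home.

Call:
send_rows(
  plan="-0.0874 0 0 0 0 0 0.05;-0.0874 0 0 0 0 0 0.05;-0.0874 0 0 0 0 0 0.05;-0.0874 0 0.04 0 0 0 0.05;-0.0874 0 0.08 0 0 0 0.05;-0.0874 0 0.12 0 0 0 0.05;-0.0874 0 0.144 0 0 0 0.05;-0.0874 0 0.144 0 0 0 0.05;-0.0874 0 0.144 0 0 0 0.05",
  grip_force=40,
)

```text
clock: 28.25
position: [0.5276, 0.0864, 0.0301]
tool_rot: [-3.139, 0.001, 1.536]
force: [1.1, 0.5, 0.2]
grip_width: 0.0498
finger_force: 0.0
```

Call:
send_rows(
  plan="0 0 0 0 0 0 0.01;0 0 0 0 0 0 0.01;0 0 0 0 0 0 0.01;0 0 0 0 0 0 0.01;0 0 0 0 0 0 0.01;0 0 0 0 0 0 0.01",
)

```text
clock: 28.75
position: [0.5291, 0.0874, 0.0326]
tool_rot: [3.139, -0.001, 1.538]
force: [-1.4, -1.5, 8.8]
grip_width: 0.0195
finger_force: 39.4
```

Call:
send_rows(
  plan="0.006 0 0 0 0 0 0.01;0.014 0 0 0 0 0 0.01;0.023 0 0 0 0 0 0.01;0.032 0 0 0 0 -0.2 0.01;0.041 0 0 0 0 -0.2 0.01;0.05 -0.001 0 0 0 -0.4 0.01;0.059 -0.001 0 0 0 -0.4 0.01;0.068 -0.001 0 0 0 -0.5 0.01;0.076 -0.001 0 0 0 -0.5 0.01;0.081 -0.001 0 0 0 -0.5 0.01",
)

```text
clock: 29.58
position: [0.531, 0.1677, 0.0326]
tool_rot: [3.139, 0.0, 1.545]
force: [-0.6, -9.9, 8.9]
grip_width: 0.0193
finger_force: 39.3
```

Call:
send_rows(
  plan="0.003 0 0 0 0 0 0.01;0.006 0 0 0 0 0 0.01;0.008 0 0 0 0 0 0.01;0.01 0 0 0 0 0 0.01;0.01 0 0 0 0 0 0.01;0.01 0 0 0 0 0 0.01",
)

```text
clock: 30.08
position: [0.5312, 0.1773, 0.0326]
tool_rot: [3.139, 0.0, 1.545]
force: [0.3, -7.1, 7.9]
grip_width: 0.02
finger_force: 39.1
```

Call:
send_rows(
  plan="0.001 0 0 0 0 0 0.01;0.002 0 0 0 0 0 0.01;0.003 0 0 0 0 0 0.01;0.003 0 0 0 0 0 0.01",
)

```text
clock: 30.42
position: [0.5312, 0.1784, 0.0326]
tool_rot: [3.14, 0.002, 1.544]
force: [-1.0, -17.7, 10.4]
grip_width: 0.0196
finger_force: 39.6
```

Call:
send_rows(
  plan="0.001 0 0 0 0 0 0.01;0.002 0 0 0 0 0 0.01;0.002 0 0 0 0 0 0.01",
)

```text
clock: 30.67
position: [0.5312, 0.1785, 0.0326]
tool_rot: [3.14, 0.004, 1.542]
force: [-1.5, -29.2, 14.3]
grip_width: 0.0193
finger_force: 40.1
```

Call:
send_rows(
  plan="-0.002 0 0 0 0 0 0.02;-0.002 0 0 0 0 0 0.04;-0.002 0 0 0 0 0 0.05;-0.002 0 0 0 0 0 0.05;-0.002 0 -0.04 0 0 0 0.05;-0.002 0 -0.08 0 0 0 0.05;-0.002 0 -0.12 0 0 0 0.04;-0.002 0 -0.16 0 0 0 0.04;-0.002 0 -0.21 0 0 0 0.04;-0.002 0 -0.21 0 0 0 0.04",
)

```text
clock: 31.5
position: [0.5323, 0.1818, 0.2473]
tool_rot: [3.135, -0.004, 1.546]
force: [-0.2, 0.8, -0.3]
grip_width: 0.0399
finger_force: 0.0
```

```bash
python3 - <<'E'
from h import *
to((.616,.385,.25+.0187,1.546),(.616,.385,.168+.0187,1.546))
s,f=save('wrist','w16.png')
save('scene','s16.png'); save('side','d16.png')
im=cv2.imread('pics/s16.png')[165:290,370:550]; im2=cv2.imread('pics/d16.png')[130:255,170:350]; w=cv2.imread('pics/w16.png')
a=np.hstack([cv2.resize(im,(400,278)),cv2.resize(im2,(400,278))]); cv2.imwrite('pics/c16.png',np.vstack([a,np.hstack([cv2.resize(w,(400,300)),cv2.resize(w[100:300,200:460],(400,300))])]))
E
```

```text
tcp [0.5323 0.1818 0.2473] [179.6  -0.2  88.6] w 0.0399 F [-0.2  0.8 -0.3] t 31.5
[ 0.2052  0.0786 -0.0013] [ 0.4 -0.2 -0. ]
[0.2049 0.0781 0.0807] [ 0.4 -0.2 -0. ]
```

View pics/c16.png

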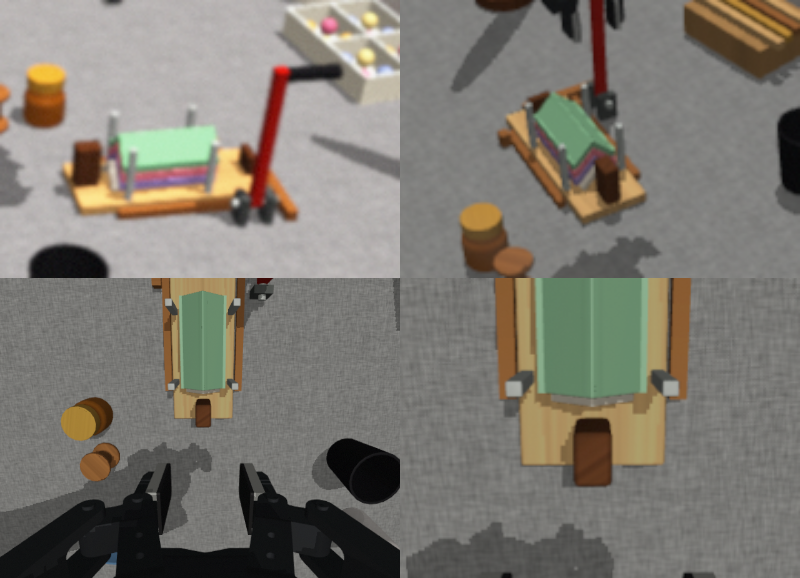

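Saddle home against the stop, stack intact, bar still upright. Now over to the bar grip.

Call:
send_rows(
  plan="0.203 0.081 -0.005 0 0 0 0.045;0.203 0.081 -0.005 0 0 0 0.045;0.203 0.081 -0.005 0 0 0 0.045;0.203 0.081 -0.005 0 0 0 0.045;0.203 0.081 -0.005 0 0 0 0.045;0.203 0.081 -0.005 0 0 0 0.045;0.203 0.081 -0.005 0 0 0 0.045;0.203 0.081 -0.005 0 0 0 0.045",
)

```text
clock: 32.32
position: [0.6159, 0.382, 0.2437]
tool_rot: [-3.14, 0.002, 1.546]
force: [0.1, -0.3, 0.4]
grip_width: 0.0453
finger_force: 0.0
```

```bash
python3 - <<'E'
from h import *
to((.617,.384,.167+.0187,1.546))
s,f=save('wrist','w17.png')
h=cv2.cvtColor(f['color'],cv2.COLOR_RGB2HSV); m=(h[...,2]<45).astype(np.uint8); m[280:]=0
n,l,st,ce=cv2.connectedComponentsWithStats(m); print([ (st[i].tolist(),ce[i].round().tolist()) for i in range(1,n) if st[i,4]>200])
for t in (1.5,1.55,1.6,1.65): print(t,proj(s,f,[[*dk(d,-.075+.16*np.cos(t)),.025+.16*np.sin(t)] for d in (.096,.123,.15)]).round().tolist())
E
```

```text
tcp [0.6159 0.382  0.2437] [-1.799e+02  1.000e-01  8.860e+01] w 0.0453 F [ 0.1 -0.3  0.4] t 32.3
[0.0021 0.0012 0.0767] [-0.1  0.1  0. ]
[([311, 208, 34, 72, 2253], [328.0, 244.0])]
1.5 [[299.0, 313.0], [298.0, 265.0], [297.0, 213.0]]
1.55 [[314.0, 314.0], [314.0, 265.0], [313.0, 213.0]]
1.6 [[329.0, 314.0], [329.0, 265.0], [329.0, 213.0]]
1.65 [[344.0, 313.0], [345.0, 265.0], [346.0, 213.0]]
```

Call:
send_rows(
  plan="0.002 0.001 0.03 0 0 0 0.045;0.002 0.001 0.06 0 0 0 0.045;0.002 0.001 0.076 0 0 0 0.045;0.002 0.001 0.076 0 0 0 0.045;0.002 0.001 0.076 0 0 0 0.005;0.002 0.001 0.076 0 0 0 0.005;0.002 0.001 0.076 0 0 0 0.005;0.002 0.001 0.076 0 0 0 0.005;0.002 0.001 0.076 0 0 0 0.005;0.002 0.001 0.076 0 0 0 0.005",
)

```text
clock: 33.2
position: [0.6182, 0.3838, 0.1718]
tool_rot: [3.14, -0.001, 1.545]
force: [-1.1, -3.2, 8.8]
grip_width: 0.0147
finger_force: 39.2
```

Call:
send_rows(
  plan="0 -0.013 0 0 0 0 0.005;0 -0.026 0.001 0 0 0 0.005;0 -0.038 0.004 0 0 0 0.005;0 -0.051 0.007 0 0 0 0.005;0 -0.063 0.011 0 0 0 0.005;0 -0.075 0.016 0 0 0 0.005;0 -0.086 0.022 0 0 0 0.005;0 -0.097 0.029 0 0 0 0.005;0 -0.107 0.037 0 0 0 0.005;0 -0.116 0.045 0 0 0 0.005",
)

```text
clock: 34.03
position: [0.502, 0.3872, 0.1259]
tool_rot: [3.139, -0.002, 1.546]
force: [5.8, 0.4, 0.5]
grip_width: 0.0141
finger_force: 43.1
```

Call:
send_rows(
  plan="0 -0.009 0.009 0 0 0 0.005;0 -0.017 0.019 0 0 0 0.005;0 -0.025 0.03 0 0 0 0.005;0 -0.031 0.041 0 0 0 0.005;0 -0.036 0.053 0 0 0 0.005;0 -0.041 0.065 0 0 0 0.005;0 -0.044 0.077 0 0 0 0.005;0 -0.047 0.09 0 0 0 0.005;0 -0.048 0.102 0 0 0 0.005;0 -0.049 0.112 0 0 0 0.005",
)

```text
clock: 34.87
position: [0.4521, 0.3887, 0.012]
tool_rot: [-3.141, -0.001, 1.546]
force: [-0.5, 2.7, 1.4]
grip_width: 0.0144
finger_force: 47.4
```

Call:
send_rows(
  plan="0 0 0.001 0 0 0 0.005;0 0 0.002 0 0 0 0.005;0 0 0.003 0 0 0 0.005;0 0 0.003 0 0 0 0.005",
)

```text
clock: 35.2
position: [0.452, 0.3886, 0.0093]
tool_rot: [-3.141, -0.0, 1.546]
force: [-3.9, 3.1, -0.3]
grip_width: 0.0147
finger_force: 47.1
```

Call:
send_rows(
  plan="0 0 0.001 0 0 0 0.005;0 0 0.002 0 0 0 0.005;0 0 0.003 0 0 0 0.005;0 0 0.004 0 0 0 0.005;0 0 0.004 0 0 0 0.005",
)

```text
clock: 35.62
position: [0.4519, 0.3887, 0.0054]
tool_rot: [-3.141, -0.0, 1.546]
force: [-2.6, 4.6, -1.7]
grip_width: 0.0144
finger_force: 47.4
```

```bash
python3 - <<'E'
from h import *
s,f=save('side','d18.png'); g=save('scene','s18.png')
def line(t): return [[*dk(.085,-.075+r*np.cos(t)),.025+r*np.sin(t)+.007] for r in (.02,.16)]
for t in (0,.05,.1): print(t,proj(s,f,line(t)).round(1).tolist(),proj(*g,line(t)).round(1).tolist())
a=cv2.resize(f['color'][155:240,185:295],(400,309),interpolation=cv2.INTER_CUBIC);b=cv2.resize(g[1]['color'][190:290,390:520],(400,309),interpolation=cv2.INTER_CUBIC)
cv2.imwrite('pics/c18.png',np.hstack([a,b])[:,:,::-1])
E
```

```text
0 [[254.1, 172.7], [208.1, 188.3]] [[481.4, 248.1], [462.2, 217.8]]
0.05 [[254.0, 172.4], [207.8, 186.0]] [[481.4, 247.7], [462.6, 215.3]]
0.1 [[254.0, 172.2], [207.7, 183.6]] [[481.5, 247.4], [463.1, 212.8]]
```

View pics/c18.png

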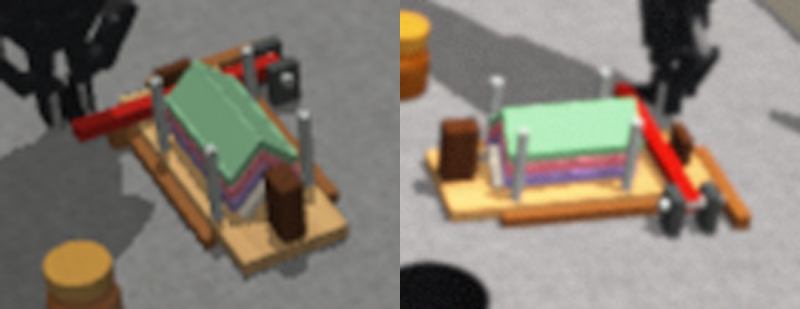

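Bar appears fully down (free end at (75,125) in crop, matching angle 0). Small extra press, then release and retreat upward.

Call:
send_rows(
  plan="0 0 0.001 0 0 0 0.005;0 0 0.003 0 0 0 0.005;0 0 0.003 0 0 0 0.005;0 0 0.003 0 0 0 0.005",
)

```text
clock: 36.05
position: [0.4521, 0.3888, 0.0045]
tool_rot: [-3.14, -0.002, 1.546]
force: [-16.0, -3.8, 43.8]
grip_width: 0.0144
finger_force: 52.0
```

Call:
send_rows(
  plan="0 0 0 0 0 0 0.03;0 0 0 0 0 0 0.045;0 0 0 0 0 0 0.045;0 0 -0.03 0 0 0 0.045;0 0 -0.07 0 0 0 0.045;0 0 -0.11 0 0 0 0.045;0 0 -0.15 0 0 0 0.045;-0.03 0 -0.19 0 0 0 0.045;-0.03 0 -0.2 0 0 0 0.045;-0.03 0 -0.2 0 0 0 0.045",
)

```text
clock: 36.88
position: [0.4535, 0.3572, 0.2066]
tool_rot: [3.138, -0.003, 1.543]
force: [0.5, -0.0, -0.0]
grip_width: 0.0447
finger_force: 0.0
```

```bash
python3 - <<'E'
from h import *
to(); s,f=save('wrist','w19.png'); g=save('scene','s19.png'); d=save('side','d19.png')
# bar red far-end edge in side view vs first picture
for n in ('side0','d19'):
    im=cv2.cvtColor(cv2.imread(f'pics/{n}.png'),cv2.COLOR_BGR2HSV); m=(((im[...,0]<6)|(im[...,0]>174))&(im[...,1]>170)&(im[...,2]>80)).astype(np.uint8); m[:150]=0;m[220:]=0;m[:,:190]=0;m[:,300:]=0
    ys,xs=np.nonzero(m); k=xs<215; print(n,xs.min(),ys[k].min(),ys[k].max(),ys[k].mean().round(2),m.sum())
w=cv2.resize(f['color'],(400,300)); a=cv2.resize(g[1]['color'],(400,300)); b=cv2.resize(f['color'][80:400,250:600],(400,300));c=cv2.resize(d[1]['color'],(400,300))
cv2.imwrite('pics/c19.png',np.vstack([np.hstack([w,b]),np.hstack([a,c])])[:,:,::-1])
E
```

```text
tcp [0.4535 0.3572 0.2066] [179.8  -0.2  88.4] w 0.0447 F [ 0.5 -0.  -0. ] t 36.9
side0 205 185 191 188.12 215
d19 205 185 193 188.8 157
```

View pics/c19.png

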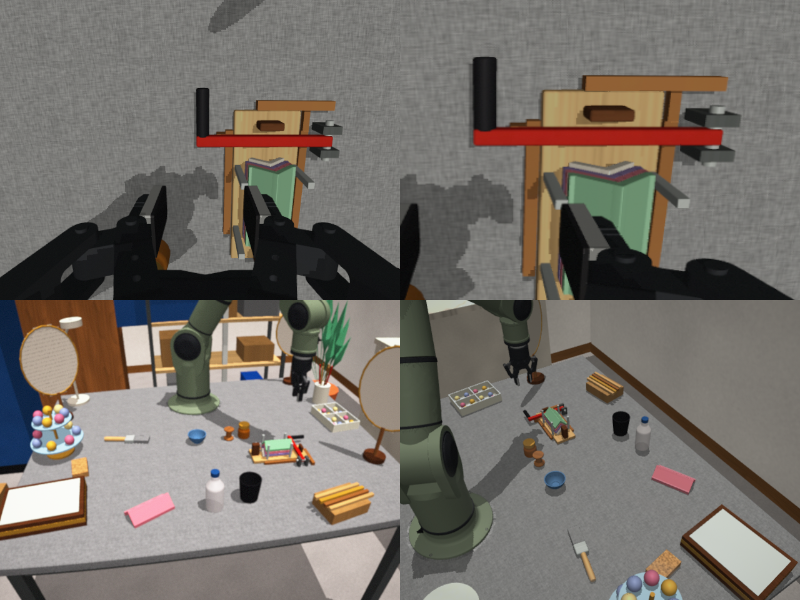

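The bar is fully down (it met its stop), the saddle tail touches the back stop, the stack is intact, and nothing else has moved. Handing in.

```bash
python3 -c "
from h import *
print(bot.job_done())"
```

```text
the job is handed in; nothing more can be done
None
```

I handed the job in at about 37 s on the robot clock: violet, pink and green (no yellow was present) are nested on the saddle, about 2–3 mm off centre towards the tail by my fits; the saddle is against the back stop, the bar is right down, and the other things look undisturbed in the final pictures.

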